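# Turn a beaker of column nuts out into a parts tray

## Robot

A 7-joint arm with a two-finger parallel gripper is mounted at the origin on a cart in front of the work surface, level with it; the furniture and walls round the work are solid. World frame = base frame: x ahead of the robot, y to its left, z up, the work surface at z = 0. Lengths are in m, angles in rad, forces in N, time in s.
With the tool pointing down it reaches from about 0.4 to 0.9 m from the base axis. Payload 5.5 kg.
Tool frame: the origin (TCP) lies on the centre line of the jaws, within the pads' length; the fingertips stand 25 mm ahead of it and the grasp point (between the pads) lies 6 mm ahead of it (arm.tip_extent is the distance from the TCP to the fingertips, in m); z points along the fingers, y is the direction in which the jaws open and shut (so a half turn about z gives the same grasp; the last joint's range is limited). The gripper opens to 85 mm and grips with 20 to 120 N. Pads are 22 mm wide; open, the fingers measure 114 mm over their backs; the gripper's body (76 mm by 85 mm) begins 54 mm behind the grasp point. The pads swing forward as they close: fully open they stand 13 mm farther back than shut.
Start: joints at [1.478, 0.501, -0.427, 1.55, 0.221, 1.138, -0.21], TCP at [0.226, -0.609, 0.219] pointing down, gripper open.
Joint ranges: [-2.88, 2.88], [-0.31, 2.03], [-1.54, 1.56], [0.2, 2.42], [-1.41, 4.55], [0.19, 2.02], [-2.57, 2.57]. Speed limits (rad/s): [2.57, 2.57, 3.14, 3.14, 3.14, 3.14, 3.14].

## Interface

Orientations are given as a unit quaternion [w, x, y, z].
In Python, from cell import monitor, viewer, arm gives the robot as it stands. The module is installed in compiled form; this text tells all that it offers.
- The arm moves only by the shell command python3 -m inch 'ROWS' [FORCE]. ROWS is JSON, a list of rows, each a list of 7 numbers: the shift along the world's x, y, z in m, then the turn, a rotation vector about the world's x, y, z in degrees, then the finger opening in m, from 0 to 0.0854. In form: [[tx, ty, tz, ax, ay, az, fingers], ...]. A call has 1 to 20 rows; each row is the pose to reach, as a shift and turn from the pose measured when the call began; what a row does not reach only later rows make up. A row lasts 1/10 s, in which the tool goes at most 50 mm and 8.59 degrees, less where a joint would pass 70% of its speed; a pose out of reach is approached as far as the arm can. A call with a gripper value outside its range is refused whole. The fingers move at their own pace and stop on an object; FORCE is the grip in N (left out, the last holds). Time passes only in rows, so rows that repeat a pose let the fingers close. It gives the time, the measured TCP pose, the force and the opening at its end, in the units of the state.
- monitor.sense(): the state, without advancing time (a new reading comes with each control period).
- viewer.grab_frame(name): name is "side" or "top" or "wrist"; returns (picture, depth): 384x512x3 uint8, red, green, blue; 384x512 float32, m along the optical axis (not along the pixel's ray), 0 where there is no reading.
- viewer.camera_model(name): a dict with "fovy" (degrees; the focal length in pixels is half the picture's height over the tangent of half this angle, whatever the lens; pixels are square), "cx", "cy" (the principal point, pixels), "T" (4x4, takes a point from camera to world coordinates). Camera axes: x right, y down, z forward; pixel columns grow to the right and rows downward; lengths in m; the calibration is good to about 2 mm. A picture is of the moment at which its call begins: read the wrist's pose just before it. camera_model takes no time and is no camera call; for the wrist camera it gives the pose at the moment of the call.
- arm.close_job(): hands the job in, once; it reports no verdict.
The state is a dict: "t": time; "q": joint angles; "dq": joint speeds; "effort": joint torques, N m; "ee_pos": TCP position; "orientation": TCP orientation; "ft_force": force on the tool from outside, world axes, zero at the start; "ft_torque": the same for the moment, N m; "finger_gap": finger opening in m.
Only numpy, scipy, OpenCV 4.12 (cv2) and the standard library are available. Lean on these libraries where they do the work, as an engineer would, in place of code of your own. Each camera call takes 0.05 s, during which the arm holds its last target. There are 200 camera calls.

## Task

The glass beaker lying in the raised wire cradle holds five cleaned column nuts. Turn it over mouth-down on the aluminium tray, centred over the round well, so that all the nuts are trapped under it, and let go of it so that it stands there by itself; then lift it straight up, leaving the nuts heaped in the well, and stand it, still mouth-down, in the middle of the drying mat. Set the glass down gently, and leave the timer, the spanner and the carton where they are.

Things in the scene. Friction and masses are not known exactly. Their poses are not given: they have to be found in the camera images.
- beaker_center (a point): Clear glass beaker, a straight cylinder: 64 mm outside diameter, 95 mm tall, wall 3 mm, base 4 mm, 0.07 to 0.12 kg. It starts lying in the raised wire cradle with five steel nuts loose inside, nearer its base than its mouth; they slide out once the mouth points well below level. The point is on its axis, half-way up (47.5 mm from either end); z axis from base to mouth.
- beaker_mouth (a point): Centre of the beaker's open mouth, in the plane of the rim; z axis as for beaker_center.
- cradle: Wire drain cradle on a steel post, fixed to the bench: it carries the beaker on its side, axis 272 mm above the bench at mid-length, mouth end 4 degrees higher. Origin on the bench under the beaker's middle; x points the way the mouth looks (to the right of the robot). Its wires run under the beaker within 24 mm of its axis; the beaker's sides are free and it lifts out upwards.
- tray: Square aluminium tray, fixed, 150 x 150 mm, with a round well in the middle, 50 mm across and 11 mm deep, narrower than the beaker's mouth. Origin at the centre of its underside, on the bench. The flat face round the well is 16 mm above the origin, the well's floor 5 mm, and the lip along the four edges (5 mm wide) 21 mm.
- mat: Square drying mat, fixed, 90 x 90 x 5 mm, dark with a grey top. Origin at the centre of its underside, on the bench; z up. The bench's end panel, 0.26 m high, stands about 0.1 m to its right; to its left and behind is the sampler's round carousel, a disc 0.4 m across centred near x 0.64, y -0.16, from 0.13 to 0.19 m above the bench.
- timer: Bystander: small white laboratory timer, 58 x 62 x 20 mm, loose on the bench at the left. Origin at the centre of its underside.
- wrench: Bystander: open-ended steel spanner, 123 mm long and 8 mm thick, lying near the bench's front edge, left of the tray. Origin at the centre of its underside.
- carton: Bystander: small carton, 50 x 70 x 28 mm, behind the work. Origin at the centre of its underside.
- nut_1_center (a point): Steel column nut, one of five alike: hexagon 11 mm over flats and 6 mm high with a round neck 7 mm across and 4 mm high, 12 g. The point is on its axis, 4.5 mm from the hexagon's flat end.
- nut_2_center (a point): Steel column nut 2, as nut_1.
- nut_3_center (a point): Steel column nut 3, as nut_1.
- nut_4_center (a point): Steel column nut 4, as nut_1.
- nut_5_center (a point): Steel column nut 5, as nut_1.

How it is judged:
On the way, in this order (a step that is already met when the one before it is completed fails the run):
1. the beaker stands by itself mouth-down on the tray, over the well, let go, with all five nuts under it (angle between beaker_center's own z axis and vertical above 3 rad and linear speed of beaker below 0.02 m/s and contact force between the fingers and beaker below 0.05 N and z of beaker_mouth in the frame of tray below 0.02 m and horizontal distance between beaker_mouth and tray below 0.02 m and horizontal distance between each of nut_1_center, nut_2_center, nut_3_center, nut_4_center, nut_5_center and beaker_mouth below 0.032 m), for 0.3 s.
2. the beaker has been lifted straight up, still mouth-down, its rim 50 mm or more above the tray, with the heap left under it in the tray's well (angle between beaker_center's own z axis and vertical above 2.79 rad and z of beaker_mouth in the frame of tray above 0.066 m and horizontal distance between each of nut_1_center, nut_2_center, nut_3_center, nut_4_center, nut_5_center and beaker_mouth below 0.04 m and z of each of nut_1_center, nut_2_center, nut_3_center, nut_4_center, nut_5_center in the frame of tray below 0.045 m), for 0.1 s.
At the end, for the whole second after the job is handed in: All five nuts lie at rest heaped in the tray's well (within 26 mm of its centre), and the beaker stands mouth-down and let go on the drying mat, its rim resting on the mat, its axis within 35 mm of the mat's centre and within 8 degrees of upright (angle between beaker_center's own z axis and vertical above 3 rad and linear speed of each of beaker, nut_1, nut_2, nut_3, nut_4, nut_5 below 0.02 m/s and contact force between the fingers and beaker below 0.05 N and horizontal distance between beaker_mouth and mat below 0.035 m and z of beaker_mouth in the frame of mat below 0.009 m and horizontal distance between each of nut_1_center, nut_2_center, nut_3_center, nut_4_center, nut_5_center and tray below 0.026 m and z of each of nut_1_center, nut_2_center, nut_3_center, nut_4_center, nut_5_center in the frame of tray below 0.032 m); the robot touches nothing.
It fails at once if a bystander (timer, spanner, carton) is moved by more than 20 mm (distance of any of timer, wrench, carton from where it was at the start of the episode above 0.02 m).
It fails at once if the beaker is banged or pressed on the tray or the mat with more than 100 N (contact force between beaker and tray above 100 N or contact force between beaker and mat above 100 N).
It also fails if it takes over 72 s, if anything falls off the work surface, if the arm or the gripper's body presses on something with over 40 N, if the wrist force passes 120 N, or if a joint passes its speed limit or range.

## Working session

There is one attempt and no reset: what is moved stays moved. The work goes in short steps, Python scripts to look and compute and a shell command to move; the robot and the scene stay as the last step left them, time stands still between calls to the robot, and variables do not carry over. Pictures are saved under pics/ and viewed, about 8 in all and at most 12, crops included, and the job is handed in when it is done.

```bash
mkdir -p pics
cat > h.py <<'E'
import numpy as np, cv2
from cell import monitor, viewer, arm
def cam(n):
    m=viewer.camera_model(n); f=192/np.tan(np.radians(m['fovy'])/2); return m,f
def ray(n,u,v,z):
    m,f=cam(n); T=np.array(m['T']); d=T[:3,:3]@np.array([(u-m['cx'])/f,(v-m['cy'])/f,1]); o=T[:3,3]
    return o+d*(z-o[2])/d[2]
def proj(n,p):
    m,f=cam(n); T=np.linalg.inv(np.array(m['T'])); c=T[:3,:3]@np.array(p)+T[:3,3]
    return m['cx']+f*c[0]/c[2], m['cy']+f*c[1]/c[2]
E
python3 - <<'E'
from h import *
np.set_printoptions(precision=4,suppress=True)
s=monitor.sense(); print(s)
for n in("side","top"):
    p,d=viewer.grab_frame(n); np.savez('f_'+n,p=p,d=d); cv2.imwrite(f'pics/{n}0.png',p[...,::-1]); print(viewer.camera_model(n))
E
```

```text
{'t': 0.0, 'q': array([ 1.4782,  0.5019, -0.4268,  1.5514,  0.2208,  1.1383, -0.2103]), 'dq': array([-0.0016,  0.0005, -0.0019,  0.0002,  0.0004, -0.0002, -0.0001]), 'effort': array([ -0.0004, -56.951 ,  -5.8161, -28.0935,   0.0108,   0.0117,
         0.    ]), 'ee_pos': array([ 0.2261, -0.6086,  0.2176]), 'orientation': array([-0.001 ,  0.9842,  0.177 , -0.0001]), 'ft_force': array([ 0.2597, -0.2098, -0.896 ]), 'ft_torque': array([-0.0127, -0.0171,  0.0871]), 'finger_gap': 0.08550043140309624}
{'fovy': 44.11533470151238, 'cx': 256.0952597842277, 'cy': 190.70448253923445, 'T': array([[-0.9312, -0.2049,  0.3014,  0.0833],
       [-0.3643,  0.4986, -0.7866,  1.2367],
       [ 0.0109, -0.8423, -0.5389,  0.9973],
       [ 0.    ,  0.    ,  0.    ,  1.    ]])}
{'fovy': 43.82086083457116, 'cx': 251.19320454469906, 'cy': 187.64291967012332, 'T': array([[-0.0076, -0.9898,  0.142 ,  0.3154],
       [-1.    ,  0.0081,  0.0029,  0.0259],
       [-0.0041, -0.1419, -0.9899,  1.5374],
       [ 0.    ,  0.    ,  0.    ,  1.    ]])}
```

```bash
python3 -c "
import cv2,numpy as np
a=cv2.imread('pics/side0.png');b=cv2.imread('pics/top0.png')
cv2.imwrite('pics/s.png',cv2.resize(a,(800,600)));cv2.imwrite('pics/t.png',cv2.resize(b,(800,600)))"
```

```text
(no output)
```

View pics/s.png

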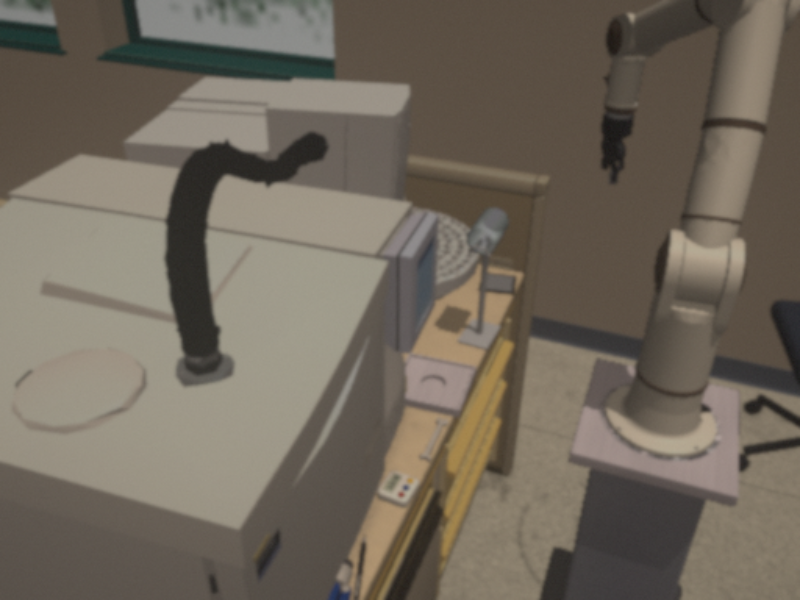

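View pics/t.png

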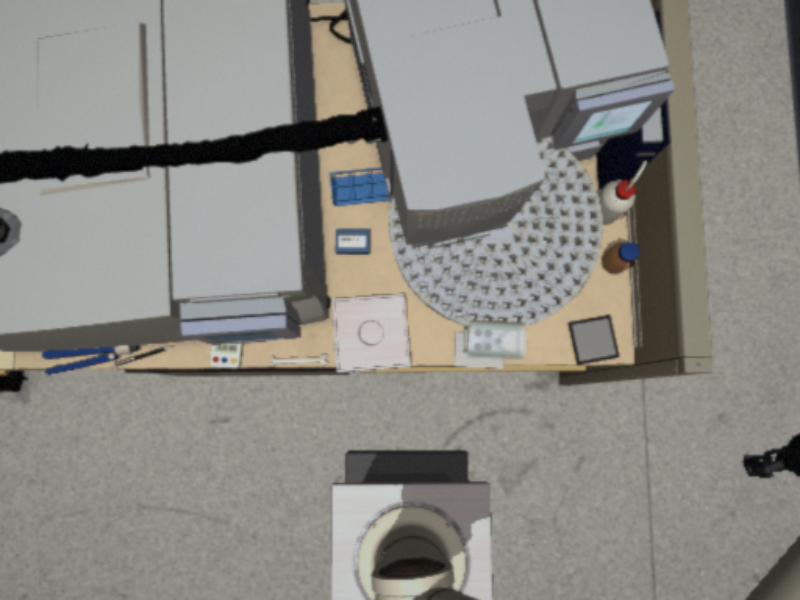

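Side: beaker in the cradle at about (490,230)/800, tray (438,382), spanner (433,440), timer (398,487). Top: tray well (371,333), beaker (496,340), mat (594,339), carton (352,241). Next, enlarged crops for the measurements.

Run:
```python
from h import *
np.set_printoptions(precision=4,suppress=True)
t=np.load('f_top.npz');s=np.load('f_side.npz')
a=cv2.resize(t['p'][180:250,205:405],(800,280),interpolation=cv2.INTER_CUBIC)
b=cv2.resize(s['p'][125:185,280:340],(320,320),interpolation=cv2.INTER_CUBIC)
c=cv2.resize(s['p'][215:295,240:320],(320,320),interpolation=cv2.INTER_CUBIC)
im=np.zeros((600,800,3),np.uint8); im[:280]=a; im[280:,:320]=b; im[280:,330:650]=c
cv2.imwrite('pics/crop1.png',im[...,::-1])
g=cv2.cvtColor(t['p'],cv2.COLOR_RGB2HSV)
def show(name,m,box,z):
    x0,y0,x1,y1=box; mm=np.zeros_like(m,np.uint8); mm[y0:y1,x0:x1]=m[y0:y1,x0:x1]
    cs,_=cv2.findContours(mm,0,2); k=max(cs,key=cv2.contourArea); r=cv2.minAreaRect(k)
    P=np.array([ray('top',u,v,z) for u,v in cv2.boxPoints(r)])
    print(name,r,P.mean(0),P[:,:2].tolist())
sat=g[...,1]
show('tray',sat<50,(205,180,268,240),.021)
show('mat',sat<60,(358,198,402,236),.005)
print(sat[215,205:272]);print(sat[217,355:405])
# depth of the beaker
for nm,d in(('top',t['d']),('side',s['d'])):
    print(nm,d[212:228:3,295:340:4] if nm=='top' else d[130:165:4,296:330:3])
print(proj('top',[.5,-.15,.272]))
```

```text
tray ((236.0, 209.5), (59.0, 62.0), 90.0) [0.4637 0.0794 0.021 ] [[0.5589544655750525, 0.17888804982073797], [0.5573009164621444, -0.020589182314842268], [0.3685302477750072, -0.018259572684111713], [0.37005594027902333, 0.17773613268545668]]
mat ((379.4151306152344, 217.0968475341797), (27.656906127929688, 26.83286476135254), 78.11134338378906) [ 0.4364 -0.3805  0.005 ] [[0.4713896293440236, -0.3306829444501748], [0.48861948948901296, -0.416053261070315], [0.401345735604616, -0.4300154739823488], [0.3843781483535431, -0.34531342073541965]]
[67 68 68 70 69 69 70 68 51 22 15 16 18 14 16 15 16 16 16 15 14 15 16 14
 14 11  7  6  8  6  8  6  8 10  9  9  9  9 10  9 11 10  9  8  9  8  8  6
  8  8  8  5  6  6  7 15 49 68 67 70 70 69 71 70 67 69 69]
[70 68 70 69 70 69 70 69 71 68 68 59  4  7  6  8  8  8  8  8 10 10  8 10
 10 10  6  6 10  8  8  8 10 10 10 10  7 10 63 69 68 67 69 66 69 67 69 68
 67 66]
top [[1.5332 1.2847 1.2379 1.2408 1.2408 1.2388 1.2382 1.2376 1.2386 1.2346
  1.2359 0.    ]
 [1.5399 1.2856 1.2353 1.2366 1.2367 1.2389 1.2361 1.2391 1.2339 1.2306
  1.2371 1.5411]
 [1.5352 1.5
[... 514 characters left out ...]
8982 1.899 ]
 [1.9518 1.9518 1.9483 1.9352 1.5709 1.5597 1.5565 1.5644 1.5652 1.5895
  1.9005 1.8969]
 [1.9641 1.9525 1.9588 1.5569 1.5393 1.5416 1.5431 1.549  1.559  1.5779
  1.9126 1.9045]
 [1.774  1.7632 1.5382 1.526  1.5194 1.5223 1.5305 1.5406 1.5464 1.5748
  1.9231 1.926 ]
 [1.7321 1.5493 1.5411 1.5382 1.5282 1.5251 1.5194 1.5386 1.5458 1.9371
  1.9381 1.925 ]
 [1.7025 1.5567 1.5527 1.5452 1.5431 1.5373 1.5299 1.5365 1.9497 1.944
  1.9439 1.9339]
 [1.7033 1.6842 1.5467 1.54   1.5408 1.54   1.5387 1.5719 1.9664 1.9686
  1.951  1.9425]
 [1.6479 1.6606 1.6535 1.6662 1.5624 1.5487 1.5499 1.974  1.9569 1.9605
  1.9544 1.9479]]
(np.float64(318.28506138155194), np.float64(185.94735310165345))
```

View pics/crop1.png

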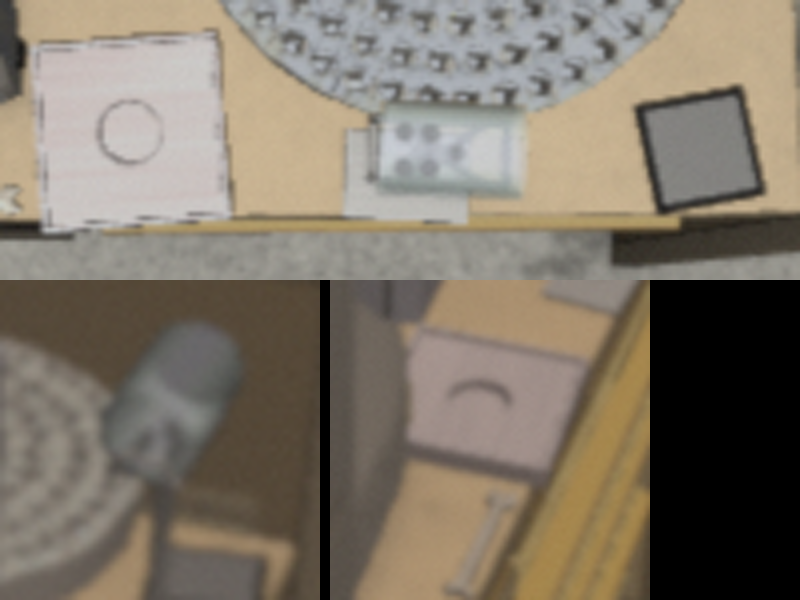

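Crop 1: tray well at (131,132), tray corners (37,43) (216,32) (231,213) (43,230), and mat centred at (700,149). The beaker spans x 375–525, y 102–195, with five nuts at its left (base) end and its mouth to the right. Depth reads on the glass, so I fit a cylinder of known radius to both depth clouds.

Run:
```python
from h import *
from scipy.optimize import least_squares
np.set_printoptions(precision=4,suppress=True)
def cloud(n):
    d=np.load(f'f_{n}.npz')['d'].astype(float); m,f=cam(n); T=np.array(m['T'])
    v,u=np.mgrid[:384,:512]; X=np.stack([(u-m['cx'])/f*d,(v-m['cy'])/f*d,d],-1)@T[:3,:3].T+T[:3,3]
    return X[d>0]
def px(x,y,z): return ray('top',205+(x+.5)/4-.5,180+(y+.5)/4-.5,z)
print('well',px(131,132,.016)); print('traycorners',np.array([px(x,y,.021) for x,y in((37,43),(216,32),(231,213),(43,230))]),'mean',np.mean([px(x,y,.021) for x,y in((37,43),(216,32),(231,213),(43,230))],0))
print('mat',np.mean([px(x,y,.005) for x,y in((638,105),(740,87),(763,191),(660,212))],0))
b0=px(377,148,.272);b1=px(525,148,.272);print('beaker px ends',b0,b1)
for n in('top','side'):
    C=cloud(n); c0=(b0+b1)/2
    C=C[(abs(C[:,0]-c0[0])<.06)&(abs(C[:,1]-c0[1])<.06)&(C[:,2]>.255)&(C[:,2]<.32)]
    print(n,len(C),C.min(0),C.max(0)); globals()[n]=C
def res(p,C):
    a=np.array([p[2],-1,p[3]]);a/=np.linalg.norm(a)
    w=C-np.array([p[0],c0[1],p[1]]); r=np.linalg.norm(w-np.outer(w@a,a),axis=1); return r-.032
for C in(top,side,np.vstack([top,side])):
    s=least_squares(res,[c0[0],.272,0,.07],args=(C,),loss='soft_l1',f_scale=.002)
    p=s.x;a=np.array([p[2],-1,p[3]]);a/=np.linalg.norm(a);q=(C-np.array([p[0],c0[1],p[1]]))@a
    r=res(p,C);ok=abs(r)<.005
    print(p,'y0',c0[1],'yawdeg',np.degrees(p[2]),'tilt',np.degrees(p[3]),'ends',np.percentile(q[ok],[0,2,98,100]),'rms',np.sqrt((r[ok]**2).mean()),ok.mean())
# mid yaw from carousel etc
```

```text
well [0.4533 0.0752 0.016 ]
traycorners [[ 0.525   0.1502  0.021 ]
 [ 0.5327  0.0066  0.021 ]
 [ 0.3879 -0.0039  0.021 ]
 [ 0.3757  0.1449  0.021 ]] mean [0.4554 0.0745 0.021 ]
mat [ 0.4373 -0.3814  0.005 ]
beaker px ends [ 0.4182 -0.0963  0.272 ] [ 0.4174 -0.1944  0.272 ]
top 909 [ 0.3842 -0.1923  0.255 ] [ 0.4485 -0.0922  0.3104]
side 505 [ 0.3801 -0.1913  0.2551] [ 0.4469 -0.0855  0.3102]
[ 0.4178  0.2714 -0.0538  0.0679] y0 -0.1453099916974269 yawdeg -3.0820472965148165 tilt 3.890600160617219 ends [-0.0475 -0.0461  0.0457  0.0479] rms 0.0018594914514222071 0.9526952695269527
[ 0.4141  0.2722 -0.0487  0.1099] y0 -0.1453099916974269 yawdeg -2.7883082486299022 tilt 6.296357412093352 ends [-0.0572 -0.0528  0.0418  0.047 ] rms 0.0019737108486758076 0.689108910891089
[ 0.4168  0.2717 -0.0496  0.0753] y0 -0.1453099916974269 yawdeg -2.8436086376120637 tilt 4.3157166829924885 ends [-0.0566 -0.0509  0.045   0.0478] rms 0.0020898551912758895 0.8472418670438473
```

```bash
python3 - <<'E'
from h import *
np.set_printoptions(precision=2,suppress=True,linewidth=200)
H=np.zeros((9,17))
for n in('top','side'):
    d=np.load(f'f_{n}.npz')['d'].astype(float); m,f=cam(n); T=np.array(m['T'])
    v,u=np.mgrid[:384,:512]; X=(np.stack([(u-m['cx'])/f*d,(v-m['cy'])/f*d,d],-1)@T[:3,:3].T+T[:3,3])[d>0]
    i=((X[:,0]-.3)/.05).astype(int); j=((.3-X[:,1])/.05).astype(int); k=(X[:,0]>.3)&(X[:,1]<.3)&(i<9)&(j<17)
    np.maximum.at(H,(i[k],j[k]),X[k,2])
print('cols y from',.3-.05*np.arange(17)); 
for r in range(9): print('x%.2f'%(.3+.05*r),H[r])
E
python3 -m inch '[[0,0,0.1,0,0,0,0.085],[0,0,0.2,0,0,8,0.085],[0,0,0.28,0,0,16,0.085],[0.05,0.05,0.28,0,0,24,0.085],[0.08,0.1,0.28,0,0,32,0.085],[0.1,0.15,0.28,0,0,40,0.085],[0.12,0.2,0.28,0,0,48,0.085],[0.14,0.25,0.28,0,0,56,0.085],[0.15,0.3,0.28,0,0,62,0.085],[0.16,0.35,0.28,0,0,66.6,0.085],[0.17,0.4,0.28,0,0,66.6,0.085],[0.18,0.45,0.28,0,0,66.6,0.085],[0.19,0.5,0.28,0,0,66.6,0.085],[0.19,0.55,0.28,0,0,66.6,0.085],[0.19,0.6,0.28,0,0,66.6,0.085],[0.19,0.63,0.28,0,0,66.6,0.085],[0.19,0.63,0.28,0,0,66.6,0.085],[0.19,0.63,0.28,0,0,66.6,0.085]]'; python3 -c "
from h import *
print(monitor.sense()['q'])"
```

```text
cols y from [ 0.3   0.25  0.2   0.15  0.1   0.05 -0.   -0.05 -0.1  -0.15 -0.2  -0.25 -0.3  -0.35 -0.4  -0.45 -0.5 ]
x0.30 [0. 0. 0. 0. 0. 0. 0. 0. 0. 0. 0. 0. 0. 0. 0. 0. 0.]
x0.35 [0.02 0.02 0.03 0.03 0.03 0.03 0.02 0.3  0.3  0.31 0.01 0.01 0.01 0.01 0.01 0.27 0.27]
x0.40 [0.46 0.46 0.46 0.03 0.02 0.03 0.02 0.3  0.31 0.31 0.17 0.01 0.01 0.01 0.01 0.27 0.27]
x0.45 [0.47 0.46 0.47 0.03 0.03 0.03 0.19 0.2  0.2  0.2  0.2  0.19 0.18 0.02 0.01 0.27 0.26]
x0.50 [0.47 0.47 0.47 0.03 0.03 0.19 0.2  0.2  0.2  0.2  0.2  0.2  0.2  0.01 0.01 0.27 0.26]
x0.55 [0.47 0.47 0.47 0.01 0.01 0.55 0.56 0.55 0.55 0.5  0.2  0.2  0.2  0.19 0.12 0.27 0.26]
x0.60 [0.56 0.47 0.47 0.03 0.03 0.55 0.56 0.55 0.56 0.55 0.2  0.2  0.2  0.19 0.12 0.27 0.27]
x0.65 [0.56 0.54 0.54 0.53 0.52 0.55 0.56 0.55 0.55 0.55 0.19 0.2  0.2  0.19 0.17 0.27 0.27]
x0.70 [0.47 0.53 0.53 0.53 0.55 0.55 0.56 0.55 0.56 0.55 0.45 0.48 0.2  0.18 0.21 0.27 0.27]
t: 1.9
ee_pos: [0.4159, 0.028, 0.4976]
orientation: [0.0, 0.722, 0.691, -0.001]
ft_force: [-0.2, 0.0, -0.3]
finger_gap: 0.0846
[ 1.20768725 -0.20105985 -1.10224242  1.60773507 -0.17757549  1.62605787
  0.0602472 ]
```

```bash
python3 -m inch '[[0,-0.01,0,-8,0,0,0.085],[0,-0.02,-0.01,-16,0,0,0.085],[0,-0.03,-0.02,-24,0,0,0.085],[0,-0.04,-0.03,-32,0,0,0.085],[0,-0.05,-0.04,-40,0,0,0.085],[0,-0.05,-0.05,-48,0,0,0.085],[0,-0.05,-0.06,-54,0,0,0.085],[0,-0.05,-0.07,-60,0,0,0.085],[0,-0.05,-0.07,-60,0,0,0.085],[0,-0.05,-0.07,-60,0,0,0.085]]'
python3 - <<'E'
from h import *
s=monitor.sense();print(s['q'],s['ft_force'])
p,_=viewer.grab_frame('side');cv2.imwrite('pics/s1.png',cv2.resize(p,(640,480))[...,::-1])
E
```

```text
t: 2.9
ee_pos: [0.3549, -0.0668, 0.4643]
orientation: [0.361, 0.625, 0.611, -0.325]
ft_force: [-1.0, 0.5, 0.1]
finger_gap: 0.085
[ 1.10775425 -0.3058496  -1.53389033  1.97571696  0.63441329  1.58082165
 -0.51547835] [-0.99788868  0.5270002   0.1047929 ]
```

View pics/s1.png

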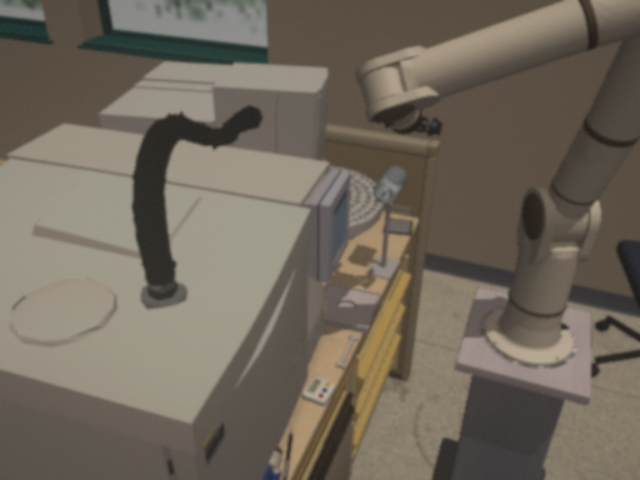

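The view shows the arm's elbow on the right, with joints 2 and 3 at their limits at a 60° tilt. I'll identify the kinematics from the recorded states so I can check which grasp tilts and arm branches are feasible.

Run:
```python
from h import *
import itertools
from scipy.spatial.transform import Rotation as R
s=monitor.sense()
D=[([1.4782,.5019,-.4268,1.5514,.2208,1.1383,-.2103],[.2261,-.6086,.2176],[-.001,.9842,.177,-.0001]),
([1.20768725,-0.20105985,-1.10224242,1.60773507,-0.17757549,1.62605787,0.0602472],[.4159,.028,.4976],[0,.722,.691,-.001]),
(list(s['q']),list(s['ee_pos']),list(s['orientation']))]
print(D[2])
ax='zyzyzyz'
best=[]
for sg in itertools.product([1,-1],repeat=7):
    def inner(q): 
        r=R.identity()
        for a,g,x in zip(ax,sg,q): r=r*R.from_euler(a,g*x)
        return r
    F=[inner(d[0]) for d in D]; W=[R.from_quat(np.roll(d[2],-1)) for d in D]
    for k in np.radians(np.arange(0,360,15)):
        K=R.from_euler('z',k)
        # best base yaw
        M=sum((w*(f*K).inv()).as_matrix() for w,f in zip(W,F))
        c=np.arctan2(M[1,0]-M[0,1],M[0,0]+M[1,1])
        e=max((w*(R.from_euler('z',c)*f*K).inv()).magnitude() for w,f in zip(W,F))
        best.append((e,sg,np.degrees(k),np.degrees(c)))
best.sort(key=lambda b:b[0]); 
for b in best[:6]: print(b)
```

```text
([np.float64(1.1085816305025171), np.float64(-0.3057571761496785), np.float64(-1.5337842188950013), np.float64(1.9745021849442232), np.float64(0.6344979735745919), np.float64(1.5806479120660775), np.float64(-0.5156806890144358)], [np.float64(0.3554116560405106), np.float64(-0.06677315126706751), np.float64(0.4646998871781626)], [np.float64(0.3613802534927265), np.float64(0.6254992592957611), np.float64(0.6104811879576887), np.float64(-0.32475792239105755)])
(0.0003106779328756163, (-1, 1, -1, 1, -1, 1, -1), np.float64(90.0), np.float64(-0.0014745195309836066))
(0.0003106779328756163, (-1, -1, -1, -1, -1, -1, -1), np.float64(270.0), np.float64(179.998525480469))
(0.23688803281398602, (-1, -1, -1, -1, -1, -1, -1), np.float64(285.0), np.float64(-167.33055302925845))
(0.2368880328139865, (-1, 1, -1, 1, -1, 1, -1), np.float64(105.00000000000001), np.float64(12.669446970741575))
(0.23690594507418655, (-1, -1, -1, -1, -1, -1, -1), np.float64(255.00000000000003), np.float64(167.3275895757687))
(0.2369059450741866, (-1, 1, -1, 1, -1, 1, -1), np.float64(75.0), np.float64(-12.672410424231295))
```

```bash
cat > kin.py <<'E'
from h import *
from scipy.spatial.transform import Rotation as R
from scipy.optimize import least_squares
sg=[-1,1,-1,1,-1,1,-1]; ax='zyzyzyz'
LO=np.array([-2.88,-.31,-1.54,.2,-1.41,.19,-2.57]);HI=np.array([2.88,2.03,1.56,2.42,4.55,2.02,2.57])
def frames(q):
    r=R.identity();F=[r]
    for a,g,x in zip(ax,sg,q): r=r*R.from_euler(a,g*x);F.append(r)
    return F
def basis(q):
    F=frames(q);e=np.eye(3);ez,ex=e[2],e[0]
    return np.array([F[1].apply(ez),F[3].apply(ez),F[3].apply(ex),F[5].apply(ez),F[5].apply(ex),F[7].apply(ez),F[2].apply(ex)]).T
D=[([1.4782,.5019,-.4268,1.5514,.2208,1.1383,-.2103],[.2261,-.6086,.2176]),
([1.20768725,-0.20105985,-1.10224242,1.60773507,-0.17757549,1.62605787,0.0602472],[.4159,.028,.4976]),
([1.10858,-.305757,-1.533784,1.974502,.634498,1.580648,-.51568],[.35541,-.06677,.4647])]
A=np.vstack([basis(d[0])[:,:6] for d in D]);b=np.hstack([d[1] for d in D])
V,_,_,_=np.linalg.lstsq(A,b,rcond=None)
def fk(q): return basis(q)[:,:6]@V, frames(q)[7]*R.from_euler('z',np.pi/2)
def err(q,p,r):
    P,O=fk(q);return np.r_[(P-p)/.05,(O*r.inv()).as_rotvec()/.17*.3]
def ik(p,r,q0,w=1e-3):
    s=least_squares(lambda q:np.r_[err(q,p,r)*10,w*(q-q0)],np.clip(q0,LO+.01,HI-.01),bounds=(LO+.005,HI-.005));P,O=fk(s.x)
    return s.x,np.linalg.norm(P-p),np.degrees((O*r.inv()).magnitude())
def tool(theta,az,jaw=1):
    """tool dir tilted theta deg from down toward horizontal azimuth az (deg); jaws horizontal, perpendicular"""
    t,a=np.radians(theta),np.radians(az); z=np.array([np.sin(t)*np.cos(a),np.sin(t)*np.sin(a),-np.cos(t)])
    y=jaw*np.array([-np.sin(a),np.cos(a),0]); return R.from_matrix(np.array([np.cross(y,z),y,z]).T)
E
python3 - <<'E'
from kin import *
np.set_printoptions(precision=3,suppress=True,linewidth=160)
print(V,'res',A@V-b)
rng=np.random.default_rng(0)
def best(name,p,r,n=25):
    S=[]
    for _ in range(n):
        q,e,a=ik(np.array(p),r,rng.uniform(LO,HI),1e-4)
        if e<.002 and a<.5: S.append((min(np.min(q-LO),np.min(HI-q)),q))
    S.sort(key=lambda s:-s[0]); print(name,len(S),*[f'{m:.2f} {q}' for m,q in S[:3]])
for th in(30,60,80):
    t=np.radians(th);d=np.array([0,-np.sin(t),-np.cos(t)])
    g=np.array([.418,-.125,.271])-.006*d
    for j in(1,-1): best(f'grasp{th} jaw{j}',g,tool(th,-93,j)) 
    f=94-th
    for az in(90,45,0):
        r=tool(f,az);g=np.array([.455,.075,.016+.075])-.006*r.apply([0,0,1])
        for j in(1,-1):best(f' tray{f} az{az} jaw{j}',g,tool(f,az,j),15)
E
```

```text
[ 0.342  0.531 -0.02   0.481  0.022  0.371] res [ 0.017  0.009  0.004  0.006  0.022 -0.005 -0.002 -0.     0.   ]
grasp30 jaw1 13 0.39 [-1.098  0.197  1.041  2.028  0.394  1.108 -0.308] 0.39 [-0.952  0.158  0.86   2.029  0.442  1.13  -0.362] 0.39 [-0.846  0.141  0.736  2.03   0.466  1.142 -0.388]
grasp30 jaw-1 12 0.15 [ 0.994  0.325 -1.388  2.039  0.792  1.409  2.381] 0.13 [ 1.003  0.338 -1.406  2.039  0.8    1.42   2.371] 0.04 [ 0.696  0.166 -0.963  2.035  0.663  1.276  2.531]
 tray64 az90 jaw1 5 0.45 [ 0.784  0.861 -0.29   1.967 -0.759  1.167 -2.004] 0.45 [ 0.757  0.855 -0.254  1.968 -0.779  1.185 -1.985] 0.45 [ 0.672  0.839 -0.144  1.97  -0.838  1.239 -1.93 ]
 tray64 az90 jaw-1 9 0.47 [ 1.279  1.217 -1.033  1.954 -0.045  0.904  0.445] 0.47 [ 1.254  1.179 -0.986  1.955 -0.112  0.908  0.511] 0.46 [ 1.073  0.995 -0.69   1.959 -0.459  0.989  0.85 ]
 tray64 az45 jaw1 0
 tray64 az45 jaw-1 0
 tray64 az0 jaw1 0
 tray64 az0 jaw-1 0
grasp60 jaw1 17 0.37 [-1.192  0.59   0.945  2.053  0.562  1.166 -0.642] 0.37 [-1.19   0.588  0.942  2.053  0.564  1.167 -0.644] 0.37 [-1.181  0.581  0.927  2.053
[... 1464 characters left out ...]
6 -0.024  0.452  2.32 ] 0.18 [ 0.428  0.308 -0.519  2.236 -0.024  0.452  2.321] 0.18 [ 0.386  0.301 -0.467  2.237 -0.066  0.453  2.363]
 tray14 az45 jaw-1 12 0.18 [ 0.404  0.304 -0.489  2.236 -0.049  0.452 -0.796] 0.18 [ 0.546  0.333 -0.668  2.237  0.104  0.454 -0.949] 0.18 [ 0.186  0.28  -0.226  2.238 -0.238  0.463 -0.607]
 tray14 az0 jaw1 5 0.14 [-0.171  0.246 -0.048  2.277  0.169  0.385  1.206] 0.14 [ 0.334  0.291 -0.646  2.284  0.578  0.447  0.797] 0.13 [ 0.598  0.376 -0.981  2.292  0.82   0.538  0.562]
 tray14 az0 jaw-1 6 0.14 [-0.744  0.292  0.636  2.279 -0.353  0.403 -1.41 ] 0.14 [-0.854  0.319  0.774  2.282 -0.475  0.423 -1.289] 0.14 [ 0.244  0.276 -0.538  2.282  0.503  0.429 -2.27 ]
```

```bash
python3 - <<'E'
s=open('kin.py').read().replace('[:,:6]','').replace('F[7].apply(ez),F[2].apply(ex)','F[7].apply(ez),F[2].apply(ex)')
s+='''
def jac(q):
    J=np.zeros((6,7));P,O=fk(q)
    for i in range(7):
        dq=np.array(q,float);dq[i]+=1e-5;p,o=fk(dq);J[:3,i]=(p-P)/1e-5;J[3:,i]=(o*O.inv()).as_rotvec()/1e-5
    return J
def sim(q,rows,n=4,post=0,qm=None):
    q=np.array(q,float);P0,O0=fk(q);pp,pr=np.zeros(3),np.zeros(3)
    for r in rows:
        r=np.array(r[:6],float)
        for k in range(1,n+1):
            t=pp+(r[:3]-pp)*k/n;a=pr+(r[3:]-pr)*k/n
            for _ in range(2):
                P,O=fk(q);J=jac(q);e=np.r_[P0+t-P,((R.from_rotvec(a,degrees=True)*O0)*O.inv()).as_rotvec()]
                Ji=J.T@np.linalg.inv(J@J.T+1e-5*np.eye(6));dq=Ji@e
                if post: dq+=post*(np.eye(7)-Ji@J)@(qm-q)
                q=np.clip(q+dq,LO,HI)
        pp,pr=r[:3],r[3:]
    return q
'''
open('kin.py','w').write(s)
E
python3 - <<'E'
from kin import *
np.set_printoptions(precision=3,suppress=True,linewidth=160)
print(V,'res',(A@V-b)*1000)
rows=[[0,0,0.1,0,0,0],[0,0,0.2,0,0,8],[0,0,0.28,0,0,16],[0.05,0.05,0.28,0,0,24],[0.08,0.1,0.28,0,0,32],[0.1,0.15,0.28,0,0,40],[0.12,0.2,0.28,0,0,48],[0.14,0.25,0.28,0,0,56],[0.15,0.3,0.28,0,0,62],[0.16,0.35,0.28,0,0,66.6],[0.17,0.4,0.28,0,0,66.6],[0.18,0.45,0.28,0,0,66.6],[0.19,0.5,0.28,0,0,66.6],[0.19,0.55,0.28,0,0,66.6],[0.19,0.63,0.28,0,0,66.6]]
print('obs',D[1][0]);print('pinv',sim(D[0][0],rows))
for w in(.01,.05,.2): print(w,sim(D[0][0],rows,post=w,qm=(LO+HI)/2), sim(D[0][0],rows,post=w,qm=np.array(D[0][0])))
E
```

```text
[ 0.292  0.553 -0.022  0.469  0.075  0.29   0.031] res [ 1.83   1.038 -1.396  3.916 -0.566  1.24  -5.176 -0.131  0.156]
obs [1.20768725, -0.20105985, -1.10224242, 1.60773507, -0.17757549, 1.62605787, 0.0602472]
pinv [ 1.175 -0.195 -1.067  1.618 -0.171  1.62   0.055]
0.01 [ 0.42  -0.119 -0.439  1.639 -0.051  1.612 -0.071] [ 1.088 -0.176 -1.008  1.62  -0.148  1.617  0.028]
0.05 [-0.067 -0.112  0.012  1.644  0.001  1.612 -0.107] [ 0.975 -0.157 -0.923  1.624 -0.125  1.615  0.   ]
0.2 [-0.11  -0.112  0.052  1.644  0.006  1.612 -0.11 ] [ 0.937 -0.152 -0.892  1.625 -0.119  1.614 -0.007]
```

```bash
cat > plan.py <<'E'
from kin import *
np.set_printoptions(precision=2,suppress=True,linewidth=160)
def go(q,p,r,n=12):
    q=np.array(q,float);P0,O0=fk(q);rv=(r*O0.inv()).as_rotvec();hit=0
    for k in range(1,n+1):
        P,O=fk(q);J=jac(q);e=np.r_[P0+(p-P0)*k/n-P,((R.from_rotvec(rv*k/n)*O0)*O.inv()).as_rotvec()]
        q=q+J.T@np.linalg.solve(J@J.T+1e-5*np.eye(6),e); hit=max(hit,np.max(np.r_[q-HI,LO-q])); q=np.clip(q,LO,HI)
    P,O=fk(q); return q,hit,np.linalg.norm(P-p)
TH=65;td=lambda th,az:tool(th,az).apply([0,0,1])
G=np.array([.4185,-.1276,.2708])-.006*td(TH,-93); PG=G-.09*td(TH,-93)
def tray(f,az,j,h=.065): 
    r=tool(f,az,j);return np.array([.455,.075,.016+h+.01])-.006*r.apply([0,0,1]),r
def chain(q,j=1,verbose=False):
    M=[];ok=0
    for nm,p,r in [('pg',PG,tool(TH,-93,j)),('g',G,tool(TH,-93,j)),('lift',G+[0,0,.08],tool(TH,-93,j)),
       ('over',np.array([.455,.13,.30]),tool(TH,-93,j)),('pour1',np.array([.455,.12,.12]),tool(30,-93,j)),
       ('cap',tray(29,87,-j)[0],tray(29,87,-j)[1]),('up',tray(29,87,-j)[0]+[0,0,.2],tray(29,87,-j)[1]),
       ('mid',np.array([.40,-.15,.38]),tool(29,40,-j)),('mat',np.array([.44,-.38,.20]),tool(29,0,-j)),('matd',np.array([.44,-.38,.09]),tool(29,0,-j))]:
        q,h,e=go(q,p,r);M.append(max(h,e*5)); ok=max(ok,h+e*10)
        if verbose: print(nm,np.round(p,3),q,round(h,2),round(e,4))
    return ok,M
E
cat > search.py <<'E'
from plan import *
rng=np.random.default_rng(1);q0=monitor.sense()['q'];P0,O0=fk(q0)
import time;t=time.time();res=[]
while time.time()-t<200:
    w=[];q=q0;bad=0
    for i in range(rng.integers(1,4)):
        p=np.array([rng.uniform(.3,.6),rng.uniform(-.5,.35),rng.uniform(.6,.8)])
        j=rng.choice([1,-1]);r=tool(rng.uniform(0,60),rng.uniform(-180,180),j)
        n=max(12,int(np.degrees((r*fk(q)[1].inv()).magnitude())/8))
        q,h,e=go(q,p,r,n);w.append((np.round(p,2),r,q));bad+=max(0,h-.02)*(i>0)+e*5
        if bad>.3:break
    if bad>.3:continue
    for j in(1,-1):
        c,M=chain(q,j);res.append((c+bad,j,w))
res.sort(key=lambda x:x[0]);print(len(res))
for c,j,w in res[:4]: print(round(c,3),j,[(x[0],x[1].as_quat(),x[2]) for x in w])
import pickle;pickle.dump(res[:10],open('res.pkl','wb'));print(chain(res[0][2][-1][2],res[0][1],True))
E
OMP_NUM_THREADS=2 python3 search.py
```

```text
528
0.036 1 [(array([ 0.31, -0.41,  0.65]), array([-0.3 ,  0.95,  0.01,  0.02]), array([ 0.51,  0.09,  0.57,  1.13, -0.13,  1.96,  2.57])), (array([ 0.47, -0.11,  0.6 ]), array([-0.02,  1.  , -0.  , -0.07]), array([0.01, 0.07, 0.23, 1.24, 0.02, 1.95, 1.86]))]
0.081 1 [(array([ 0.52, -0.23,  0.68]), array([-0.55,  0.83,  0.04,  0.06]), array([ 0.41,  0.2 ,  0.2 ,  0.93, -0.24,  2.02,  2.57])), (array([ 0.51, -0.31,  0.61]), array([ 0.33,  0.94, -0.04,  0.12]), array([ 0.25,  0.09,  0.33,  1.23, -0.  ,  1.57,  1.47])), (array([ 0.59, -0.45,  0.6 ]), array([ 0.98,  0.08,  0.17, -0.01]), array([ 0.43,  0.41,  0.69,  0.91, -0.59,  1.74, -0.5 ]))]
0.331 1 [(array([ 0.3 , -0.25,  0.77]), array([-0.68,  0.73, -0.05, -0.05]), array([-0.48, -0.15,  0.92,  1.  ,  0.22,  2.02,  2.57]))]
0.516 1 [(array([0.58, 0.31, 0.73]), array([ 0.78, -0.62, -0.08, -0.06]), array([-0.51,  0.43,  0.3 ,  0.48, -0.32,  2.02, -2.57]))]
pg [ 0.42 -0.04  0.31] [-0.46  0.35 -0.17  2.04  0.84  1.69 -1.03] 0 0.0014
g [ 0.42 -0.12  0.27] [-0.35  0.37 -0.13  2.14  0.94  1.52 -1.06] 0 0.0001
lift [ 0.42 -0.12  0.35] [-0.3
[... 260 characters left out ...]
06] 0 0.0026
up [0.46 0.07 0.3 ] [ 1.07  0.28 -1.09  1.92 -0.3   1.08  0.09] 0 0.0004
mid [ 0.4  -0.15  0.38] [ 1.7  -0.14 -0.86  1.98 -0.64  1.3   0.17] 0 0.0005
mat [ 0.44 -0.38  0.2 ] [ 1.43  0.38 -0.63  1.97 -0.31  0.55 -0.45] 0 0.0007
matd [ 0.44 -0.38  0.09] [ 1.38  0.6  -0.59  2.02 -0.27  0.3  -0.4 ] 0 0.0001
(np.float64(0.0261049268306095), [np.float64(0.007088433003133182), np.float64(0.00038226474368916385), np.float64(0.00030582460138870024), np.float64(0.0022490521029765996), np.float64(0.0025127510660777233), np.float64(0.01305246341530475), np.float64(0.0020485951884692943), np.float64(0.0026102207931668875), np.float64(0.003565316560000851), np.float64(0.0004993243797879484)])
```

Run:
```python
from plan import *;import pickle
res=pickle.load(open('res.pkl','rb'));w=res[0][2]
q=monitor.sense()['q'];P,O=fk(q)
s=monitor.sense();O=R.from_quat(np.roll(s['orientation'],-1));P=s['ee_pos']
for p,r,_ in w+[(PG,tool(TH,-93,1),0)]:
    rv=(r*O.inv()).as_rotvec(degrees=True);print(np.round(p-P,3),np.round(rv,1),np.linalg.norm(rv));P,O=p,r
```

```text
[-0.04 -0.34  0.18] [ 27.7  61.1 114.3] 132.56953634580026
[ 0.16  0.3  -0.05] [ -3.3  10.1 -32.8] 34.469899395080446
[-0.05  0.07 -0.29] [-57.4 -56.3 -80.6] 113.8988653475053
```

```bash
python3 -m inch '[[-0.002,-0.02,0.011,1.6,3.6,6.7,0.085],[-0.005,-0.04,0.021,3.3,7.2,13.4,0.085],[-0.007,-0.06,0.032,4.9,10.8,20.2,0.085],[-0.009,-0.08,0.042,6.5,14.4,26.9,0.085],[-0.012,-0.1,0.053,8.1,18,33.6,0.085],[-0.014,-0.12,0.064,9.8,21.6,40.3,0.085],[-0.016,-0.14,0.074,11.4,25.2,47.1,0.085],[-0.019,-0.16,0.085,13,28.8,53.8,0.085],[-0.021,-0.18,0.095,14.7,32.3,60.5,0.085],[-0.024,-0.2,0.106,16.3,35.9,67.2,0.085],[-0.026,-0.22,0.116,17.9,39.5,74,0.085],[-0.028,-0.24,0.127,19.6,43.1,80.7,0.085],[-0.031,-0.26,0.138,21.2,46.7,87.4,0.085],[-0.033,-0.28,0.148,22.8,50.3,94.1,0.085],[-0.035,-0.3,0.159,24.4,53.9,100.9,0.085],[-0.038,-0.32,0.169,26.1,57.5,107.6,0.085],[-0.04,-0.34,0.18,27.7,61.1,114.3,0.085],[-0.04,-0.34,0.18,27.7,61.1,114.3,0.085],[-0.04,-0.34,0.18,27.7,61.1,114.3,0.085]]'
python3 - <<'E'
from plan import *
s=monitor.sense();print(s['q']);O=R.from_quat(np.roll(s['orientation'],-1));P=s['ee_pos'];print(P)
r=R.from_quat([-.02,1,0,-.07]);r1=tool(TH,-93,1)
print(np.array([.47,-.11,.6])-P,(r*O.inv()).as_rotvec(degrees=True))
q,h,e=go(s['q'],np.array([.47,-.11,.6]),r);print(q,h,e);print(chain(q,1)); print(chain(s['q'],1),chain(s['q'],-1))
E
```

```text
t: 4.85
ee_pos: [0.3522, -0.3455, 0.5911]
orientation: [0.157, 0.175, 0.948, -0.215]
ft_force: [-0.2, 0.0, 0.1]
finger_gap: 0.0848
[ 0.46 -0.29  0.02  1.69  0.33  1.31  1.67]
[ 0.35 -0.35  0.59]
[0.12 0.24 0.01] [26.25 26.67 20.91]
[ 0.3   0.07 -0.11  1.25  0.04  1.96  1.81] 0 0.000363336222003116
(np.float64(1.944845866732014), [np.float64(0.008772242687106411), np.float64(0.00036765030752425857), np.float64(0.00028047911814784734), np.float64(0.002253194231227727), np.float64(0.0026580468019567287), np.float64(0.011040683354351925), np.float64(0.0018980544829042413), np.float64(0.7924205281603656), np.float64(0.0026525786348215244), np.float64(0.0005471386498188121)])
(np.float64(1.4525186975153717), [np.float64(0.027826467473199168), np.float64(0.000332635004474621), np.float64(0.0002484288762193142), np.float64(0.14992339959585924), np.float64(0.002103773801407019), np.float64(0.008376579524285187), np.float64(0.2264586811008805), np.float64(0.5913968582601511), np.float64(0.0021623435051080103), np.float64(0.000557519406931251)]) (np.float64(1.8881816984386912), [np.float64(0.005423032282648809), np.float64(0.0003534475247978798), np.float64(0.0002709019507745383), np.float64(0.03185214155412445), np.float64(0.002558974376898002), np.float64(0.10802244417981477), np.float64(0.2716129072405692), np.float64(0.7664559467238838), np.float64(0.0019154984842956468), np.float64(0.000579521590262478)])
```

```bash
python3 -m inch '[[0.02,0.04,0.002,4.4,4.4,3.5,0.085],[0.04,0.08,0.003,8.8,8.9,7,0.085],[0.06,0.12,0.005,13.1,13.3,10.5,0.085],[0.08,0.16,0.006,17.5,17.8,13.9,0.085],[0.1,0.2,0.008,21.9,22.2,17.4,0.085],[0.118,0.235,0.009,26.3,26.7,20.9,0.085],[0.118,0.235,0.009,26.3,26.7,20.9,0.085]]'
python3 - <<'E'
from plan import *
s=monitor.sense();print(s['q']);O=R.from_quat(np.roll(s['orientation'],-1));P=s['ee_pos'];print(P)
for nm,p in(('pg+z',PG+[0,0,.06]),('pg',PG),('g',G)): print(nm,np.round(p,4),np.round(p-P,4),np.round((tool(TH,-93,1)*O.inv()).as_rotvec(degrees=True),1))
print(chain(s['q'],1,True))
E
```

```text
t: 5.55
ee_pos: [0.4749, -0.1085, 0.5962]
orientation: [-0.074, -0.023, 0.997, 0.004]
ft_force: [0.4, -0.5, -1.2]
finger_gap: 0.0846
[ 0.27  0.17 -0.14  1.14  0.04  1.97  1.76]
[ 0.47 -0.11  0.6 ]
pg+z [ 0.42 -0.04  0.37] [-0.05  0.07 -0.22] [-58.3 -57.1 -81.3]
pg [ 0.42 -0.04  0.31] [-0.05  0.07 -0.28] [-58.3 -57.1 -81.3]
g [ 0.42 -0.12  0.27] [-0.06 -0.01 -0.32] [-58.3 -57.1 -81.3]
pg [ 0.42 -0.04  0.31] [-0.29  0.36 -0.39  2.04  0.86  1.76 -1.08] 0 0.002
g [ 0.42 -0.12  0.27] [-0.18  0.38 -0.35  2.14  0.96  1.6  -1.1 ] 0 0.0001
lift [ 0.42 -0.12  0.35] [-0.16  0.23 -0.35  2.09  0.94  1.68 -0.92] 0 0.0001
over [0.46 0.13 0.3 ] [-0.47  0.54 -0.44  1.74  0.76  1.96 -1.15] 0 0.0004
pour1 [0.46 0.12 0.12] [-0.22  0.54 -0.52  1.94  0.66  1.23 -1.17] 0 0.0005
cap [0.46 0.07 0.1 ] [ 0.88  0.7  -1.03  2.07  0.13  0.62 -0.17] 0 0.0024
up [0.46 0.07 0.3 ] [ 1.19  0.41 -1.35  1.91 -0.12  1.05 -0.12] 0 0.0004
mid [ 0.4  -0.15  0.38] [ 2.88 -0.04 -1.54  1.93 -0.58  1.24  0.08] 0.67 0.256
mat [ 0.44 -0.38  0.2 ] [ 2.88 -0.31 -1.54  2.1  -1.36  1.51  0.57] 0.54 0.254
matd [ 0.44 -0.38  0.09] [ 2.88 -0.31 -1.54  2.29 -1.35  1.95  1.03] 1.02 0.4496
(np.float64(5.520240320124474), [np.float64(0.01014980618665581), np.float64(0.00037468812403370906), np.float64(0.0002899920420548544), np.float64(0.002249596629519798), np.float64(0.0025965171409188547), np.float64(0.011931619491051678), np.float64(0.0020117731387659416), np.float64(1.279955843865959), np.float64(1.2699932934769187), np.float64(2.2479178291067465)])
```

```bash
python3 -m inch '[[-0.01,0.01,0,-3.9,-3.8,-5.4,0.085],[-0.02,0.02,0,-7.8,-7.6,-10.8,0.085],[-0.03,0.03,0,-11.7,-11.4,-16.3,0.085],[-0.04,0.04,0,-15.5,-15.2,-21.7,0.085],[-0.05,0.05,0,-19.4,-19,-27.1,0.085],[-0.052,0.06,-0.01,-23.3,-22.8,-32.5,0.085],[-0.052,0.068,-0.03,-27.2,-26.6,-37.9,0.085],[-0.052,0.068,-0.05,-31.1,-30.5,-43.4,0.085],[-0.052,0.068,-0.07,-35,-34.3,-48.8,0.085],[-0.052,0.068,-0.09,-38.9,-38.1,-54.2,0.085],[-0.052,0.068,-0.12,-42.8,-41.9,-59.6,0.085],[-0.052,0.068,-0.14,-46.6,-45.7,-65,0.085],[-0.052,0.068,-0.17,-50.5,-49.5,-70.5,0.085],[-0.052,0.068,-0.2,-54.4,-53.3,-75.9,0.085],[-0.052,0.068,-0.225,-58.3,-57.1,-81.3,0.085],[-0.052,0.068,-0.225,-58.3,-57.1,-81.3,0.085],[-0.052,0.068,-0.225,-58.3,-57.1,-81.3,0.085],[-0.052,0.068,-0.225,-58.3,-57.1,-81.3,0.085]]'
cat > to.py <<'E'
from plan import *
np.set_printoptions(precision=4,suppress=True)
s=monitor.sense();O=R.from_quat(np.roll(s['orientation'],-1));P=np.array(s['ee_pos'])
print(s['q'].round(2),P,'toolz',O.apply([0,0,1]),'tooly',O.apply([0,1,0]))
E
python3 - <<'E'
from to import *
for p in(PG,G): print(p-P,(tool(TH,-93,1)*O.inv()).as_rotvec(degrees=True))
p,_=viewer.grab_frame('side');w,_=viewer.grab_frame('wrist')
cv2.imwrite('pics/s2.png',np.hstack([cv2.resize(p[90:250,220:420],(400,320)),cv2.resize(w,(400,320))])[...,::-1])
E
```

```text
t: 7.35
ee_pos: [0.4234, -0.0404, 0.3737]
orientation: [0.37, 0.613, 0.581, -0.388]
ft_force: [0.0, -0.1, 1.3]
finger_gap: 0.0849
[-0.12  0.39 -0.63  1.9   0.89  1.92 -1.05] [ 0.4234 -0.0404  0.3737] toolz [-0.0454 -0.9042 -0.4248] tooly [ 0.9987 -0.0516  0.003 ]
[-0.0003 -0.0003 -0.0624] [-0.1272  0.1776 -0.0433]
[-0.0046 -0.0818 -0.1004] [-0.1272  0.1776 -0.0433]
```

View pics/s2.png

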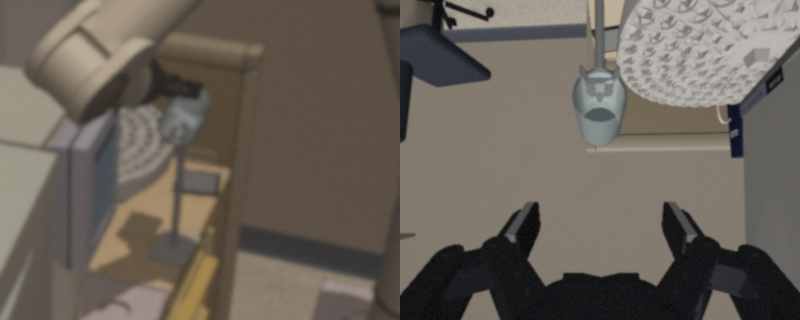

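The wrist view shows the beaker (base end nearest) at about (600,105), centred between the fingers (520–680). Approaching.

```bash
python3 -m inch '[[0,0,-0.03,0,0,0,0.085],[0,0,-0.062,0,0,0,0.085],[0,0,-0.062,0,0,0,0.085],[-0.001,-0.018,-0.071,0,0,0,0.085],[-0.002,-0.036,-0.079,0,0,0,0.085],[-0.003,-0.054,-0.087,0,0,0,0.085],[-0.004,-0.07,-0.095,0,0,0,0.085],[-0.0046,-0.082,-0.1004,0,0,0,0.085],[-0.0046,-0.082,-0.1004,0,0,0,0.085],[-0.0046,-0.082,-0.1004,0,0,0,0.085]]'
python3 - <<'E'
from to import *
print(s['ft_force'],G-P)
p,_=viewer.grab_frame('top');w,_=viewer.grab_frame('wrist')
cv2.imwrite('pics/s3.png',np.hstack([cv2.resize(p[170:250,260:360],(400,320)),cv2.resize(w,(400,320))])[...,::-1])
E
```

```text
t: 8.45
ee_pos: [0.4188, -0.1222, 0.2746]
orientation: [0.371, 0.613, 0.58, -0.387]
ft_force: [0.1, -0.6, 0.2]
finger_gap: 0.0849
[-0.03  0.48 -0.57  2.07  0.99  1.71 -1.17] [ 0.4188 -0.1222  0.2746] toolz [-0.0441 -0.9042 -0.4249] tooly [ 0.9986 -0.052   0.0068]
[ 0.106  -0.5942  0.1921] [ 0.      0.     -0.0013]
```

View pics/s3.png

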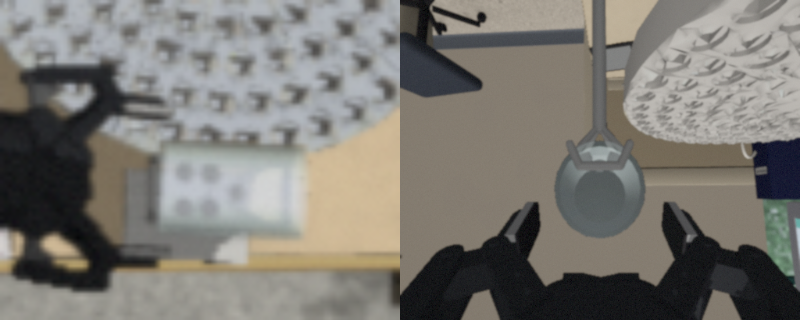

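Run:
```python
from to import *
for o in(12,25,-.0): 
    for sgn in(-.043,.043):
        print(o,[round(4*(a-b),0) for a,b in zip(proj('top',P+o/1000*O.apply([0,0,1])+sgn*O.apply([0,1,0])),(260,170))])
print('base',[4*(a-b) for a,b in zip(proj('top',[.420,-.098,.268]),(260,170))],'mouth',[4*(a-b) for a,b in zip(proj('top',[.415,-.193,.275]),(260,170))])
w,d=viewer.grab_frame('wrist');m,f=cam('wrist');T=np.array(m['T']);print('wristcam',T[:3,3],T[:3,2])
for u,v in((125,190),(128,230),(128,170),(85,252),(170,252)):
    uu,vv=u*512/400,v*384/320; z=d[int(vv),int(uu)]; print(u,v,z,T[:3,:3]@np.array([(uu-m['cx'])/f*z,(vv-m['cy'])/f*z,z])+T[:3,3])
```

```text
[-0.03  0.48 -0.57  2.07  0.99  1.71 -1.17] [ 0.419  -0.1216  0.2743] toolz [-0.0432 -0.904  -0.4253] tooly [ 0.9987 -0.0508  0.0066]
12 [np.float64(208.0), np.float64(251.0)]
12 [np.float64(211.0), np.float64(122.0)]
25 [np.float64(224.0), np.float64(252.0)]
25 [np.float64(228.0), np.float64(123.0)]
-0.0 [np.float64(192.0), np.float64(250.0)]
-0.0 [np.float64(196.0), np.float64(120.0)]
base [np.float64(157.49901627823397), np.float64(184.19796642057884)] mouth [np.float64(302.32375914901786), np.float64(189.72091363286188)]
wristcam [0.4289 0.051  0.2714] [-0.0488 -0.9899 -0.1331]
125 190 1.3354424 [-0.1158 -1.2702  0.264 ]
128 230 0.123339236 [ 0.3801 -0.074   0.2924]
128 170 1.3552049 [-0.1031 -1.2748  0.145 ]
85 252 0.09510704 [ 0.3719 -0.0456  0.2967]
170 252 1.277639 [ 0.1747 -1.2731  0.614 ]
```

Run:
```python
from to import *
w,d=viewer.grab_frame('wrist');m,f=cam('wrist');T=np.array(m['T'])
v,u=np.mgrid[:384,:512];X=np.stack([(u-m['cx'])/f*d,(v-m['cy'])/f*d,d],-1)@T[:3,:3].T+T[:3,3]
L=(X-P)@O.as_matrix()  # tool coords
k=(d>0)&(d<.3)
for nm,sel in(('left',L[...,1]<-.036),('right',L[...,1]>.036)):
    q=L[k&sel&(abs(L[...,0])<.02)];print(nm,len(q),np.percentile(q[:,2],[50,95,99,100]))
b=k&(abs(L[...,1])<.033)&(d>.1);print('beaker pts tool frame',L[b].min(0),L[b].max(0),b.sum())
t=d[150:300:10,256];print(t)
print(L[234,256],X[234,256], X[215:290:15,256])
```

```text
[-0.03  0.48 -0.57  2.07  0.99  1.71 -1.17] [ 0.419  -0.1215  0.2742] toolz [-0.0431 -0.904  -0.4253] tooly [ 0.9987 -0.0506  0.0064]
left 11645 [-0.0808 -0.0405 -0.0303 -0.025 ]
right 11830 [-0.0809 -0.0408 -0.0307 -0.025 ]
beaker pts tool frame [-0.0136 -0.0316 -0.0368] [0.1576 0.033  0.1108] 15996
[0.1935 0.2042 0.1526 0.1508 0.1512 0.1429 0.1492 0.     0.1459 0.1457 0.1436 0.1438 0.143  0.14   1.2792]
[ 0.0105  0.0007 -0.022 ] [ 0.421  -0.0972  0.274 ] [[ 0.421  -0.0967  0.2638]
 [ 0.421  -0.0961  0.2719]
 [ 0.421  -0.0966  0.2799]
 [ 0.4209 -0.0961  0.2877]
 [ 0.421  -0.0945  0.2951]]
```

Run:
```python
from to import *
print(arm.tip_extent, s['finger_gap'])
w,d=viewer.grab_frame('wrist');m,f=cam('wrist');T=np.array(m['T'])
v,u=np.mgrid[:384,:512];X=np.stack([(u-m['cx'])/f*d,(v-m['cy'])/f*d,d],-1)@T[:3,:3].T+T[:3,3]
L=(X-P)@O.as_matrix()
dark=(w.max(2)<70)
k=(d>0)&(d<.25)&(abs(L[...,1])>.034)&(abs(L[...,1])<.065)
for a in(-.06,-.04,-.03,-.02,-.01,0,.01): 
    q=L[k&(L[...,2]>a)&(L[...,2]<a+.01)];print(a,len(q),q.min(0) if len(q) else '',q.max(0) if len(q) else '')
print(L[240:262:4,160:180:4,:].round(3).reshape(-1,3)[:24])
cv2.imwrite('pics/w4.png',cv2.resize(w[180:384,80:432],(704,408))[...,::-1])
p,_=viewer.grab_frame('top');k=p[195:240,280:335].max(2);print(k[::3,::2])
```

```text
[-0.03  0.48 -0.57  2.07  0.99  1.71 -1.17] [ 0.419  -0.1216  0.2741] toolz [-0.0431 -0.9041 -0.4252] tooly [ 0.9987 -0.0506  0.0063]
0.025 0.084954750327504
-0.06 1323 [-0.0124 -0.0556 -0.06  ] [ 0.0109  0.0575 -0.05  ]
-0.04 1769 [-0.0126 -0.0556 -0.04  ] [ 0.1163  0.065  -0.03  ]
-0.03 1562 [-0.0122 -0.047  -0.03  ] [ 0.1194  0.0649 -0.02  ]
-0.02 1318 [ 0.0974  0.0409 -0.02  ] [ 0.1228  0.0646 -0.01  ]
-0.01 1429 [ 0.0911  0.0368 -0.01  ] [ 0.1258  0.065  -0.    ]
0 1110 [0.088 0.034 0.   ] [0.1291 0.065  0.01  ]
0.01 1247 [0.0824 0.034  0.01  ] [0.1303 0.065  0.02  ]
[[-0.544 -0.472  1.038]
 [-0.544 -0.452  1.037]
 [-0.544 -0.433  1.037]
 [-0.545 -0.414  1.038]
 [-0.545 -0.394  1.039]
 [ 0.01  -0.048 -0.033]
 [ 0.01  -0.046 -0.032]
 [ 0.009 -0.044 -0.031]
 [ 0.01  -0.042 -0.032]
 [ 0.008 -0.041 -0.028]
 [ 0.01  -0.047 -0.036]
 [ 0.01  -0.045 -0.036]
 [ 0.01  -0.043 -0.036]
 [ 0.008 -0.042 -0.034]
 [ 0.005 -0.042 -0.028]
 [ 0.01  -0.045 -0.04 ]
 [ 0.01  -0.043 -0.04 ]
 [ 0.01  -0.042 -0.04 ]
 [ 0.006 -0.042 -0.034]
 [ 0.003 -0.042 -0.028]
 [ 0.01  -0.044 -0.043]
 [ 0.01  -0.042 -
[... 1081 characters left out ...]
 205 210]
 [ 48 119 123 124 123 115 117 118 106 100 175 185 161 160 172 165 158 173 195 191 190 199 208 209 208 199 202 209]
 [ 30  33 100 124 122 114 117 118 107  99 150 154 155 158 159 162 161 165 167 167 170 167 168 178 180 176 182 196]
 [ 22  30  34 108 121 115 120 121 121 120 117 119 120 119 122 127 129 131 133 138 156 142 151 153 147 149 154 162]
 [ 25  20  26  26  60  70  84  79  86  91 102 107 122 121 119 120 120 150 193 193 195 186 197 200 203 202 204 205]
 [ 88  21  14  23  29  40  43  53  54  60 106 120 129 130 130 128 119 187 192 194 197 182 182 180 179 180 180 182]
 [ 92  26  26  34 142 147 147 147 143 150 163 165 162 159 157 156 155 155 156 152 156 153 152 152 154 152 152 148]]
```

Run:
```python
from to import *
for n in('top','side'):
    w,d=viewer.grab_frame(n);m,f=cam(n);T=np.array(m['T'])
    v,u=np.mgrid[:384,:512];X=np.stack([(u-m['cx'])/f*d,(v-m['cy'])/f*d,d],-1)@T[:3,:3].T+T[:3,3]
    L=(X-P)@O.as_matrix();k=(d>0)&(abs(L[...,1])>.039)&(abs(L[...,1])<.062)&(abs(L[...,0])<.025)
    for a in np.arange(-.07,.03,.01):
        q=k&(L[...,2]>a)&(L[...,2]<a+.01);print(n,round(a,2),q.sum(), L[q].mean(0) if q.sum() else '', w[q].mean() if q.sum() else '')
```

```text
[-0.03  0.48 -0.57  2.07  0.99  1.71 -1.17] [ 0.4188 -0.1218  0.2739] toolz [-0.0436 -0.9042 -0.425 ] tooly [ 0.9987 -0.0509  0.0058]
top -0.07 39 [-0.0109 -0.0036 -0.0661] 56.23931623931624
top -0.06 45 [-0.009   0.0057 -0.0554] 78.62962962962963
top -0.05 38 [-0.0101 -0.0074 -0.0451] 82.51754385964912
top -0.04 37 [-0.0067  0.0059 -0.035 ] 86.27927927927928
top -0.03 10 [-0.0074  0.0094 -0.0259] 111.8
top -0.02 0  
top -0.01 0  
top 0.0 0  
top 0.01 0  
top 0.02 0  
side -0.07 0  
side -0.06 0  
side -0.05 0  
side -0.04 1 [-0.0111 -0.0504 -0.0353] 61.666666666666664
side -0.03 0  
side -0.02 0  
side -0.01 0  
side 0.0 0  
side 0.01 0  
side 0.02 0
```

View pics/w4.png

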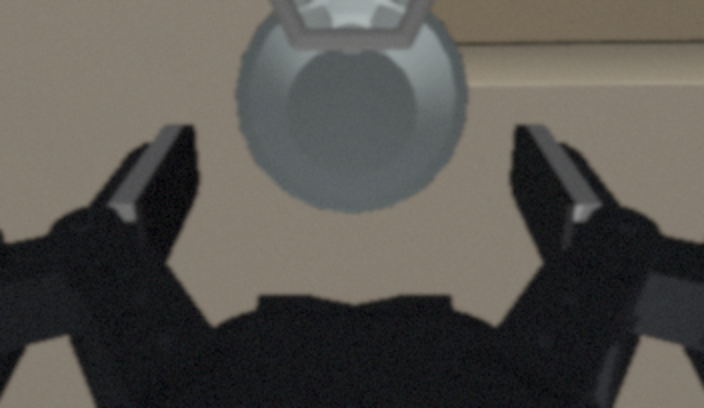

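The wrist crop (8th picture) shows the fingertips at (180,130) and (530,130), just level with the base rim at (352,205). All three cameras put the open tips about 24 mm behind the reported TCP, roughly 36 mm short of the stated geometry. I'll check where the palm lies before advancing.

Run:
```python
from to import *
w,d=viewer.grab_frame('wrist');m,f=cam('wrist');T=np.array(m['T'])
v,u=np.mgrid[:384,:512];X=np.stack([(u-m['cx'])/f*d,(v-m['cy'])/f*d,d],-1)@T[:3,:3].T+T[:3,3]
L=(X-P)@O.as_matrix()
k=(d>0)&(abs(L[...,1])<.033)&(d<.25)
for r in range(330,384,8): print(r,L[r,256],w[r,256])
dd=.036*O.apply([0,0,1]);print('advance36',dd)
b=k&(L[...,2]<-.05);print('palm max z',L[b][:,2].max(), L[b].mean(0))
# base points
b=k&(v<290)&(d>.12);q=X[b];print('base y med',np.median(q[:,1]),'top z',np.percentile(q[:,2],99),'x',np.percentile(q[:,0],[1,99]))
```

```text
[-0.03  0.48 -0.57  2.07  0.99  1.71 -1.17] [ 0.4187 -0.122   0.2739] toolz [-0.044  -0.9042 -0.4248] tooly [ 0.9987 -0.0512  0.0057]
330 [-0.9093 -0.0024  0.8494] [131 123 111]
338 [ 0.0102  0.0009 -0.0911] [16 18 21]
346 [ 0.0098  0.0009 -0.0936] [20 20 22]
354 [ 0.0086  0.0009 -0.0952] [24 25 27]
362 [ 0.0103  0.0009 -0.0992] [19 22 21]
370 [ 0.0093  0.0009 -0.1007] [13 22 18]
378 [ 0.0097  0.0009 -0.1033] [14 24 21]
advance36 [-0.0016 -0.0326 -0.0153]
palm max z -0.08250255587935436 [ 0.0134  0.0002 -0.0991]
base y med -0.09738488691919396 top z 0.2982817166134805 x [0.3918 0.4524]
```

```bash
python3 -m inch '[[-0.0005,-0.011,-0.005,0,0,0,0.085],[-0.001,-0.022,-0.010,0,0,0,0.085],[-0.0016,-0.0326,-0.0153,0,0,0,0.085],[-0.0016,-0.0326,-0.0153,0,0,0,0.085],[-0.0016,-0.0326,-0.0153,0,0,0,0.085]]'; python3 -m inch '[[0,0,0,0,0,0,0.07],[0,0,0,0,0,0,0.066],[0,0,0,0,0,0,0.05],[0,0,0,0,0,0,0.05],[0,0,0,0,0,0,0.05],[0,0,0,0,0,0,0.05],[0,0,0,0,0,0,0.05]]' 40
python3 - <<'E'
from to import *
print(s['ft_force'])
w,d=viewer.grab_frame('wrist');p,_=viewer.grab_frame('top')
cv2.imwrite('pics/w5.png',np.hstack([cv2.resize(p[170:250,260:360],(400,320)),cv2.resize(w,(400,320))])[...,::-1])
E
```

```text
t: 9.4
ee_pos: [0.4167, -0.1554, 0.2585]
orientation: [0.371, 0.613, 0.58, -0.388]
ft_force: [-0.4, 0.7, 0.5]
finger_gap: 0.0846
t: 10.1
ee_pos: [0.4166, -0.1551, 0.2587]
orientation: [0.371, 0.613, 0.58, -0.388]
ft_force: [-2.0, 3.1, 3.5]
finger_gap: 0.063
[ 0.01  0.48 -0.55  2.11  1.04  1.65 -1.18] [ 0.4166 -0.1551  0.2587] toolz [-0.0452 -0.9044 -0.4243] tooly [ 0.9986 -0.0523  0.0052]
[-1.9551  3.0701  3.4657]
```

View pics/w5.png

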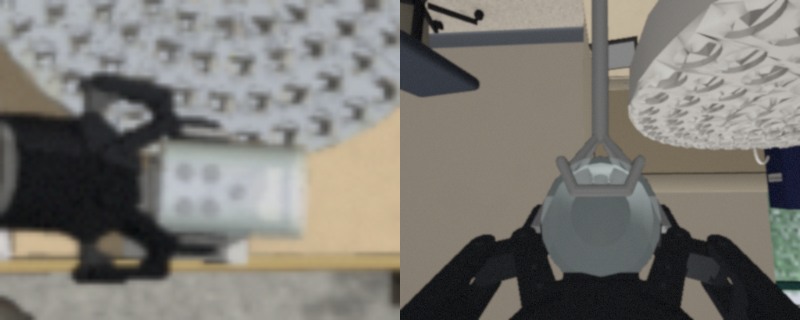

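Gripped at 63 mm, with pads on both sides near the base, about 40 mm past the base end. Now I'll work out which pour azimuth clears the instruments and stays within the joint ranges.

```bash
cat > pour.py <<'E'
from plan import *
from scipy.ndimage import maximum_filter
def hmap(res=.01):
    H=np.zeros((80,150))
    for n in('top','side'):
        d=np.load(f'f_{n}.npz')['d'].astype(float); m,f=cam(n); T=np.array(m['T'])
        v,u=np.mgrid[:384,:512]; X=(np.stack([(u-m['cx'])/f*d,(v-m['cy'])/f*d,d],-1)@T[:3,:3].T+T[:3,3])[d>0]
        X=X[(X[:,0]>.34)&(X[:,0]<.8)&(X[:,1]>-.6)&(X[:,1]<.6)]
        if n=='side': X=X[X[:,2]<.32]  # drop mixed pixels
        i=(X[:,0]/res).astype(int);j=((X[:,1]+.75)/res).astype(int);np.maximum.at(H,(i,j),X[:,2])
    return H
H=hmap()
def clear(pt,rad):
    """vertical+horizontal clearance of sphere over height field"""
    i,j=np.mgrid[:80,:150];x=(i+.5)*.01;y=(j+.5)*.01-.75
    dz=np.maximum(0,pt[2]-H);dx=np.hypot(x-pt[0],y-pt[1]);k=(dx<.15)&(H>.001)
    return (np.hypot(dx[k],dz[k]).min() if k.any() else .15)-rad
# grasp: beaker in tool frame
Og=tool(65,-93,1);Pg=np.array([.4166,-.1551,.2587])
a0=np.array([-.05,-.996,.07]);a0/=np.linalg.norm(a0);B0=np.array([.4178,-.1453,.272])
a_t=Og.inv().apply(a0);M_t=Og.inv().apply(B0+.0475*a0-Pg)
def pose(psi,phi,Pt=None,M=None):
    """mouth azimuth psi deg, mouth below level phi deg; low rim point at Pt or mouth centre at M. returns TCP,rot"""
    f,p=np.radians(phi),np.radians(psi);h=np.array([np.cos(p),np.sin(p),0]);z=np.array([0,0,1.])
    # rotate: grasp had azimuth atan2(a0), elevation
    r=R.from_rotvec(np.radians(psi)*z-np.arctan2(a0[1],a0[0])*z)*Og
    a=r.apply(a_t);el=np.arcsin(a[2]);n=np.cross(h,z)  # rotation about n by + raises
    r=R.from_rotvec(-(f+el)*np.array(n))*r
    if M is None: M=Pt-.032*(-h*np.sin(f)*-1*-1+0) if False else Pt-.032*(-h*np.sin(f)-z*np.cos(f))
    return M-r.apply(M_t),r
def body(q):
    P,O=fk(q);F=frames(q);z=O.apply([0,0,1]);w=P-.29*z;e=None
    pts=[(P-k*z,.048) for k in np.arange(.085,.24,.03)]+[(w,.06)]
    f=F[5].apply([0,0,1]);w5=P-basis(q)[:,5]*V[5]-basis(q)[:,4]*V[4]
    pts+=[(w5-k*f,.06) for k in np.arange(0,.45,.06)]
    return min(clear(p,r) for p,r in pts)
E
cat > p2.py <<'E'
from pour import *
t=pose(-93,-4,M=B0+.0475*a0);print('check',t[0]-Pg,(t[1]*Og.inv()).magnitude())
T0=np.array([.455,.075,.016])
q0=np.array(monitor.sense()['q'])
for psi in(-120,-105,-93,-75,-60,-45,-30,-15,0,20,-150,180):
    h=np.array([np.cos(np.radians(psi)),np.sin(np.radians(psi)),0]);out=[];q=q0
    for phi in(-4,20,35,50,70,90):
        p,r=pose(psi,phi,Pt=T0-h*.028+[0,0,.006 if phi>0 else .02])
        q,e,a=ik(p,r,q,1e-3)
        out.append(f'{e*1000:.0f}/{a:.0f} c{body(q)*1000:.0f} m{min(np.min(q-LO),np.min(HI-q)):.2f}')
    print(psi,out,q.round(2))
E
python3 p2.py
```

```text
check [0. 0. 0.] 0.0022170305424178247
-120 ['0/0 c-60 m0.10', '0/0 c-60 m0.49', '0/0 c-59 m0.61', '0/0 c-58 m0.47', '0/0 c9 m0.30', '0/0 c-9 m0.03'] [ 0.74  0.67 -1.    2.25  0.62  0.22 -1.18]
-105 ['0/0 c-59 m0.17', '0/0 c-58 m0.53', '0/0 c-57 m0.52', '0/0 c-57 m0.42', '0/0 c13 m0.31', '0/0 c-23 m0.26'] [ 0.86  0.79 -1.15  2.16  0.55  0.45 -0.82]
-93 ['0/0 c-58 m0.28', '0/0 c-57 m0.54', '0/0 c-58 m0.45', '0/0 c-55 m0.38', '0/0 c17 m0.33', '0/0 c-20 m0.33'] [ 0.88  0.85 -1.16  2.09  0.47  0.6  -0.52]
-75 ['0/0 c-46 m0.30', '0/0 c-48 m0.36', '0/0 c-54 m0.31', '0/0 c-54 m0.30', '0/0 c18 m0.34', '0/0 c-26 m0.33'] [ 0.87  0.93 -1.21  2.    0.48  0.82 -0.25]
-60 ['0/0 c-15 m0.28', '0/0 c-20 m0.20', '0/0 c-22 m0.19', '0/0 c-53 m0.24', '0/0 c18 m0.35', '0/0 c-55 m0.31'] [ 0.83  0.97 -1.23  1.93  0.49  1.   -0.05]
-45 ['0/0 c17 m0.07', '0/0 c9 m0.03', '0/0 c9 m0.07', '0/0 c-30 m0.18', '0/0 c17 m0.27', '0/0 c-57 m0.25'] [ 0.8   1.04 -1.29  1.88  0.56  1.17  0.09]
-30 ['4/10 c-45 m0.01', '3/9 c23 m0.01', '1/2 c30 m0.01', '0/0 c8 m0.01', '0/0 c25 m0.01', '0/0 c-57 m0.04'] [ 0.79  1.23 -1.5   1.84  0.75  1.46  0.11]
-15 ['9/25 c-44 m0.01', '7/19 c32 m0.01', '3/8 c44 m0.01', '0/0 c29 m0.01', '0/0 c19 m0.03', '0/0 c-57 m0.09'] [ 0.72  1.19 -1.45  1.81  0.74  1.53  0.34]
0 ['10/34 c25 m0.01', '7/26 c45 m0.01', '3/11 c24 m0.01', '0/0 c0 m0.10', '0/0 c2 m0.39', '0/0 c-36 m0.64'] [ 0.28  0.75 -0.64  1.78  0.28  1.25  1.08]
20 ['10/32 c17 m0.01', '7/25 c18 m0.01', '3/11 c63 m0.01', '0/0 c29 m0.09', '0/0 c-13 m0.38', '0/0 c-37 m0.63'] [ 0.29  0.79 -0.8   1.79  0.48  1.34  1.18]
-150 ['0/0 c-57 m0.02', '0/0 c-58 m0.44', '0/0 c-57 m0.72', '0/0 c-50 m0.54', '0/0 c-2 m0.29', '2/9 c39 m0.01'] [ 0.42  0.51 -0.82  2.37  1.32  0.2  -2.56]
180 ['0/0 c-57 m0.05', '0/0 c-58 m0.49', '0/0 c-48 m0.66', '0/0 c2 m0.56', '0/0 c-7 m0.25', '3/12 c-24 m0.01'] [-0.4   0.44  0.06  2.27  0.67  0.2  -2.56]
```

```bash
cat >> pour.py <<'E'
H[34:48,53:68]=np.minimum(H[34:48,53:68],.255)
def bodyw(q):
    P,O=fk(q);z=O.apply([0,0,1]);F=frames(q)
    pts=[('g%.2f'%k,P-k*z,.048) for k in np.arange(.085,.24,.03)]+[('w',P-.29*z,.055)]
    f=F[5].apply([0,0,1]);w5=P-basis(q)[:,5]*V[5]-basis(q)[:,4]*V[4]
    pts+=[('f%.2f'%k,w5-k*f,.055) for k in np.arange(0,.45,.06)]
    c=[(clear(p,r),n,p.round(2)) for n,p,r in pts];return min(c,key=lambda x:x[0])
E
python3 - <<'E'
from pour import *
T0=np.array([.455,.075,.016]);q0=np.array(monitor.sense()['q'])
print('instrument edges: x of left box (first x with H>.3) by y:',[(round(-.75+j*.01,2),round(.01*np.argmax(H[:,j]>.3),2)) for j in range(74,100,2)])
rng=np.random.default_rng(0)
def best(p,r,n=10):
    B=None
    for i in range(n):
        q,e,a=ik(p,r,q0+rng.normal(0,.6,7)*(i>0),1e-3)
        m=min(np.min(q-LO),np.min(HI-q))
        if e<.002 and a<1 and m>.02:
            c=bodyw(q); 
            if B is None or c[0]>B[0][0]: B=(c,m,q)
    return B
for psi in(-60,-50,-40):
    h=np.array([np.cos(np.radians(psi)),np.sin(np.radians(psi)),0])
    for phi in(-4,20,35,50):
        p,r=pose(psi,phi,Pt=T0-h*.022+[0,0,.008]);B=best(p,r);print(psi,phi,p,B)
for psi in(-93,-110,-125,-140):
    p,r=pose(psi,90,M=T0+[0,0,.002]);print('cap',psi,p,best(p,r))
E
```

```text
instrument edges: x of left box (first x with H>.3) by y: [(-0.01, np.float64(0.56)), (0.01, np.float64(0.58)), (0.03, np.float64(0.65)), (0.05, np.float64(0.68)), (0.07, np.float64(0.69)), (0.09, np.float64(0.69)), (0.11, np.float64(0.68)), (0.13, np.float64(0.67)), (0.15, np.float64(0.66)), (0.17, np.float64(0.47)), (0.19, np.float64(0.41)), (0.21, np.float64(0.41)), (0.23, np.float64(0.41))]
-60 -4 [0.42 0.13 0.04] ((np.float64(-0.018135054702836106), 'g0.09', array([0.39, 0.19, 0.08])), np.float64(0.27396496229133405), array([-0.52,  0.95, -0.66,  2.15,  1.2 ,  1.67, -1.63]))
-60 20 [0.43 0.12 0.05] ((np.float64(-0.0219124887670146), 'g0.12', array([0.39, 0.19, 0.14])), np.float64(0.1931512092518357), array([-0.24,  0.72, -0.82,  2.23,  1.17,  1.32, -1.4 ]))
-60 35 [0.43 0.11 0.06] ((np.float64(-0.021977811952736813), 'g0.17', array([0.39, 0.18, 0.22])), np.float64(0.1932741986713058), array([ 0.03,  0.64, -0.96,  2.23,  1.11,  1.11, -1.18]))
-60 50 [0.44 0.1  0.07] ((np.float64(-0.04466587303591591), 'f0.00', array([0.47, 0.16, 0.4 ])), np.float64(0.2982532847069401), array([-0.
[... 1134 characters left out ...]
 0.42])), np.float64(0.03125725074701857), array([ 0.57,  0.88, -1.51,  2.26,  1.18,  1.24, -0.73]))
cap -93 [0.46 0.09 0.06] ((np.float64(-0.00021720945717265683), 'g0.17', array([0.45, 0.  , 0.21])), np.float64(0.3263191048822396), array([ 0.85,  0.84, -1.13,  2.09,  0.45,  0.58, -0.5 ]))
cap -110 [0.46 0.09 0.06] ((np.float64(0.013843462262278623), 'w', array([ 0.41, -0.04,  0.31])), np.float64(0.12627771191298764), array([ 0.01,  0.52,  0.34,  2.29, -1.19,  0.74,  1.02]))
cap -125 [0.46 0.09 0.06] ((np.float64(0.023889856360400218), 'w', array([ 0.38, -0.03,  0.31])), np.float64(0.04871724457935267), array([ 0.87,  0.82, -1.35,  2.37,  1.43,  0.46, -2.12]))
cap -140 [0.47 0.08 0.06] None
```

```bash
cat > p3.py <<'E'
from pour import *
import sys
T0=np.array([.4545,.075,.016])
def Hh(psi): return np.array([np.cos(np.radians(psi)),np.sin(np.radians(psi)),0])
def pourP(psi,phi,up=0.,lat=.006,back=.010):
    h=Hh(psi);l=np.array([h[1],-h[0],0]);return pose(psi,phi,Pt=T0-h*back+l*lat+[0,0,.008+up])
def runch(steps,q):
    P,O=fk(q)
    for nm,(p,r) in steps:
        cs=[];q1=q;P0,O0=fk(q);rv=(r*O0.inv()).as_rotvec()
        hit=0
        for k in range(1,5):
            q1,h,e=go(q1,P0+(p-P0)*k/4,R.from_rotvec(rv*k/4)*O0,4);hit=max(hit,h);cs.append(int(bodyw(q1)[0]*1000))
        q=q1;print(nm,p.round(3),q.round(2),'hit %.2f e %.4f'%(hit,e),cs,bodyw(q)[1:])
    return q
E
cat > p4.py <<'E'
from p3 import *
q=np.array(monitor.sense()['q'])
for psi in(-50,-55):
  for cz in(-93,-110):
    S=[('lift',pose(-93,-4,M=B0+.0475*a0+[0,0,.12])),('yaw',pose(psi,-6,M=np.array([.42,-.06,.36]))),
     ('over',pourP(psi,-6,.22)),('mid',pourP(psi,0,.10)),('low',pourP(psi,12,.01)),('p20',pourP(psi,20)),('p30',pourP(psi,30)),('p38',pourP(psi,38)),('p45',pourP(psi,45)),
     ('up',pourP(psi,45,.15)),('turn',pose(cz,90,M=T0+[0,0,.16])),('cap',pose(cz,90,M=T0+[0,0,.001])),('up2',pose(cz,90,M=T0+[0,0,.2])),
     ('mid',pose(-140,90,M=np.array([.45,-.12,.33]))),('ovm',pose(-170,90,M=np.array([.437,-.38,.28]))),('mat',pose(-170,90,M=np.array([.437,-.381,.006])))]
    print('=====',psi,cz);runch(S,q)
E
python3 p4.py
```

```text
===== -50 -93
lift [ 0.42 -0.15  0.38] [ 0.08  0.19 -0.56  2.09  0.98  1.71 -0.87] hit 0.00 e 0.0001 [-50, -44, -10, 23] ('f0.00', array([0.43, 0.17, 0.54]))
yaw [ 0.4  -0.03  0.34] [-0.15  0.01 -0.83  2.42  1.11  1.43 -0.93] hit 0.05 e 0.0241 [18, 52, 90, 93] ('g0.17', array([0.3 , 0.11, 0.42]))
over [0.42 0.11 0.26] [-0.4   0.44 -0.86  2.29  1.1   1.72 -1.24] hit 0.00 e 0.0001 [71, 49, 28, 6] ('g0.09', array([0.37, 0.17, 0.29]))
mid [0.42 0.11 0.14] [-0.41  0.66 -0.83  2.33  1.2   1.62 -1.45] hit 0.00 e 0.0001 [6, 6, 5, 5] ('g0.09', array([0.37, 0.16, 0.18]))
low [0.42 0.1  0.06] [-0.31  0.76 -0.84  2.35  1.31  1.43 -1.5 ] hit 0.00 e 0.0000 [5, 5, 5, 6] ('g0.09', array([0.38, 0.15, 0.12]))
p20 [0.42 0.1  0.05] [-0.2   0.7  -0.89  2.35  1.3   1.29 -1.4 ] hit 0.00 e 0.0000 [6, 5, 5, 5] ('g0.12', array([0.38, 0.16, 0.14]))
p30 [0.43 0.1  0.06] [-0.03  0.63 -0.94  2.34  1.25  1.12 -1.22] hit 0.00 e 0.0000 [5, 5, 5, 5] ('g0.17', array([0.37, 0.17, 0.21]))
p38 [0.43 0.09 0.06] [ 0.1   0.59 -0.98  2.3   1.17  0.99 -1.03] hit 0.00 e 0.0000 [5, 5, 5, 3] ('w', array([0.36, 0.18, 0.33]))
p45 
[... 7097 characters left out ...]
[0.46 0.09 0.06] [ 0.76  0.71 -0.93  2.17  0.25  0.32 -0.57] hit 0.00 e 0.0002 [53, 38, 26, 13] ('w', array([ 0.41, -0.04,  0.31]))
up2 [0.46 0.09 0.26] [ 1.17  0.43 -1.4   2.03 -0.03  0.78 -0.49] hit 0.00 e 0.0003 [29, 44, 59, 66] ('f0.00', array([ 0.45, -0.06,  0.57]))
mid [ 0.46 -0.11  0.37] [ 1.92  0.21 -1.54  1.89 -0.26  1.01 -0.42] hit 0.06 e 0.0304 [77, 87, 95, 95] ('f0.18', array([ 0.19, -0.21,  0.74]))
ovm [ 0.45 -0.38  0.32] [ 1.76  0.37 -1.11  1.78 -0.08  0.87 -0.63] hit 0.00 e 0.0002 [95, 95, 95, 95] ('f0.12', array([ 0.22, -0.38,  0.68]))
mat [ 0.45 -0.38  0.04] [ 1.44  0.76 -0.77  1.96  0.19  0.33 -0.67] hit 0.00 e 0.0004 [47, 22, 15, 11] ('g0.23', array([ 0.34, -0.4 ,  0.25]))
```

```bash
cat > log.py <<'E'
from h import *
import json
s=monitor.sense();open('log.jsonl','a').write(json.dumps([list(s['q']),list(s['ee_pos'])])+'\n');print('ft',s['ft_force'],'gap',s['finger_gap'])
E
python3 log.py
python3 -m inch '[[0,0,0.003,0,0,0,0.05],[0,0,0.01,0,0,0,0.05],[0,0,0.02,0,0,0,0.05],[0,0,0.032,0,0,0,0.05],[0,0,0.046,0,0,0,0.05],[0,0,0.06,0,0,0,0.05],[0,0,0.074,0,0,0,0.05],[0,0,0.088,0,0,0,0.05],[0,0,0.1,0,0,0,0.05],[0,0,0.11,0,0,0,0.05],[0,0,0.116,0,0,0,0.05],[0,0,0.12,0,0,0,0.05],[0,0,0.12,0,0,0,0.05]]'
python3 log.py
python3 - <<'E'
import json
from kin import *
D2=D+[tuple(json.loads(l)) for l in open('log.jsonl')]
A=np.vstack([basis(d[0]) for d in D2]);b=np.hstack([d[1] for d in D2])
V2=np.linalg.lstsq(A,b,rcond=None)[0];print(V2.round(4),((A@V2-b)*1000).round(1))
E2=np.vstack([np.hstack([basis(d[0]),frames(d[0])[6].apply([1,0,0])[:,None],frames(d[0])[1].apply([1,0,0])[:,None]]) for d in D2]);
x=np.linalg.lstsq(E2,b,rcond=None);print(x[0].round(4),x[3].round(3),((E2@x[0]-b)*1000).round(1))
E
```

```text
ft [-2.9188603   4.55457798  3.93445517] gap 0.06301638548118653
t: 11.5
ee_pos: [0.4166, -0.1551, 0.379]
orientation: [0.371, 0.613, 0.58, -0.388]
ft_force: [-0.0, -0.1, -1.3]
finger_gap: 0.063
ft [-0.03331403 -0.11469058 -1.28766019] gap 0.06296354458138687
[ 0.3297  0.5342 -0.033   0.4833  0.0302  0.3532  0.0172] [ 11.2   4.1   2.6   0.6   8.3  -1.3  -6.2 -10.1   0.7   3.5   3.7  -0.6
   2.    4.3  -1.4]
[ 0.3295  0.536  -0.036   0.492   0.0318  0.3522  0.0171  0.0055 -0.    ] [4.534 3.966 2.562 1.044 0.661 0.546 0.467 0.297 0.127] [ 10.8   4.2   1.3   0.6   8.7  -0.1  -6.4 -10.2   0.6   3.2   3.5  -0.7
   1.9   4.7  -1.1]
```

```bash
python3 - <<'E'
s=open('kin.py').read()
s=s.replace("F[2].apply(ex)]","F[2].apply(ex),F[2].apply(e[1]),F[4].apply(e[1]),F[6].apply(e[1])]")
s=s.replace("A=np.vstack","import json\nD=D+[tuple(json.loads(l)) for l in open('log.jsonl')]\nA=np.vstack")
s=s.replace("V,_,_,_=np.linalg.lstsq(A,b,rcond=None)","V=np.linalg.solve(A.T@A+1e-5*np.eye(10),A.T@b)")
open('kin.py','w').write(s)
E
python3 - <<'E'
from kin import *
print(V.round(4),((A@V-b)*1000).round(1))
E
```

```text
[ 3.464e-01  5.058e-01 -1.000e-04  4.707e-01  2.000e-04  3.716e-01
 -0.000e+00 -1.480e-02 -1.170e-02 -4.000e-04] [-0.  0. -0. -0.  0.  0.  0.  0.  0. -0.  0.  0.  0.  0. -0.]
```

```bash
sed -i "s/np.arange(.085,.24,.03)\]+\[('w',P-.29\*z,.055)\]/np.arange(.085,.32,.035)]+[('w',P-.3716*z,.055)]/" pour.py; sed -i 's/for psi in(-50,-55)/for psi in(-50,)/;s/for cz in(-93,-110)/for cz in(-110,)/' p4.py; python3 -c "
from pour import *
print(bodyw(monitor.sense()['q']),bodyw(np.array(json.loads(open('log.jsonl').readline())[0])))"; python3 p4.py
```

```text
(np.float64(0.019163733507179877), 'w', array([0.43, 0.18, 0.54])) (np.float64(-0.050846187551839964), 'f0.00', array([0.43, 0.18, 0.42]))
===== -50 -110
lift [ 0.42 -0.15  0.38] [ 0.06  0.27 -0.58  2.04  0.99  1.75 -0.91] hit 0.00 e 0.0000 [19, 18, 18, 18] ('w', array([0.44, 0.18, 0.54]))
yaw [ 0.4  -0.03  0.34] [-0.15  0.01 -0.85  2.42  1.1   1.44 -0.92] hit 0.03 e 0.0175 [23, 59, 90, 95] ('w', array([0.18, 0.24, 0.5 ]))
over [0.42 0.11 0.26] [-0.44  0.53 -0.83  2.22  1.14  1.75 -1.26] hit 0.00 e 0.0001 [75, 52, 29, 6] ('g0.09', array([0.37, 0.17, 0.29]))
mid [0.42 0.11 0.14] [-0.45  0.73 -0.77  2.25  1.24  1.62 -1.44] hit 0.00 e 0.0001 [6, 6, 5, 5] ('g0.09', array([0.37, 0.16, 0.18]))
low [0.42 0.1  0.06] [-0.32  0.78 -0.77  2.28  1.34  1.41 -1.44] hit 0.00 e 0.0000 [5, 5, 5, 6] ('g0.09', array([0.38, 0.15, 0.12]))
p20 [0.42 0.1  0.05] [-0.18  0.7  -0.83  2.3   1.34  1.27 -1.32] hit 0.00 e 0.0000 [6, 6, 5, 5] ('g0.12', array([0.37, 0.16, 0.14]))
p30 [0.43 0.1  0.06] [ 0.04  0.6  -0.91  2.3   1.26  1.08 -1.11] hit 0.00 e 0.0000 [5, 6, 5, 5] ('g0.16', array([0.38, 0.16, 0.19]))
p38 
[... 531 characters left out ...]
)
cap [0.46 0.09 0.06] [ 1.    0.69 -1.03  2.26  0.24  0.37 -0.45] hit 0.00 e 0.0002 [53, 38, 26, 13] ('g0.26', array([ 0.42, -0.03,  0.28]))
up2 [0.46 0.09 0.26] [ 1.47  0.45 -1.54  2.12 -0.02  0.82 -0.4 ] hit 0.04 e 0.0210 [28, 44, 71, 76] ('g0.09', array([0.45, 0.03, 0.32]))
mid [ 0.46 -0.11  0.37] [ 2.08 -0.31 -1.24  1.99 -0.84  1.35  0.21] hit 0.58 e 0.0042 [34, 49, 95, 95] ('f0.18', array([ 0.22, -0.09,  0.75]))
ovm [ 0.45 -0.38  0.32] [ 2.88 -0.31 -1.54  1.87 -0.98  1.26  0.2 ] hit 0.34 e 0.0935 [95, 95, 95, 95] ('w', array([ 0.2, -0.4,  0.7]))
mat [ 0.45 -0.38  0.04] [ 2.88 -0.31 -1.54  2.21 -1.41  1.04  0.85] hit 1.32 e 0.2820 [95, 95, 95, 93] ('g0.09', array([ 0.35, -0.38,  0.38]))
```

```bash
cat > leg.py <<'E'
from p3 import *
s=monitor.sense();O=R.from_quat(np.roll(s['orientation'],-1));P=np.array(s['ee_pos'])
def leg(nm,pr,n,k0=1):
    p,r=pr;rv=(r*O.inv()).as_rotvec(degrees=True);print(nm,(p-P).round(4),rv.round(2),'norm',np.linalg.norm(rv).round(1))
    if n: print('['+','.join('[%.4f,%.4f,%.4f,%.2f,%.2f,%.2f,0.05]'%(*(p-P)*f,*rv*f) for f in [.5-.5*np.cos(np.pi*k/n) for k in range(1,n+1)])+']')
E
python3 - <<'E'
from leg import *
a=pose(-50,-6,M=np.array([.45,-.06,.36]))
leg('yaw',a,14)
runch([('y',a),('over',pourP(-50,-6,.22)),('mid',pourP(-50,0,.10))],s['q'])
E
```

```text
yaw [ 0.01  0.12 -0.04] [-2.14 -0.37 42.87] norm 42.9
[[0.0001,0.0015,-0.0005,-0.03,-0.00,0.54,0.05],[0.0005,0.0061,-0.0018,-0.11,-0.02,2.12,0.05],[0.0010,0.0134,-0.0040,-0.23,-0.04,4.68,0.05],[0.0017,0.0231,-0.0069,-0.40,-0.07,8.07,0.05],[0.0026,0.0348,-0.0104,-0.60,-0.10,12.13,0.05],[0.0035,0.0478,-0.0143,-0.83,-0.14,16.67,0.05],[0.0045,0.0615,-0.0184,-1.07,-0.18,21.44,0.05],[0.0056,0.0752,-0.0225,-1.31,-0.22,26.21,0.05],[0.0065,0.0882,-0.0264,-1.53,-0.26,30.74,0.05],[0.0074,0.0998,-0.0299,-1.73,-0.30,34.80,0.05],[0.0081,0.1096,-0.0329,-1.90,-0.33,38.19,0.05],[0.0086,0.1169,-0.0350,-2.03,-0.35,40.75,0.05],[0.0090,0.1214,-0.0364,-2.11,-0.36,42.33,0.05],[0.0091,0.1230,-0.0369,-2.14,-0.37,42.87,0.05]]
y [ 0.43 -0.03  0.34] [-0.12  0.06 -0.81  2.42  1.17  1.43 -0.91] hit 0.00 e 0.0002 [19, 46, 72, 89] ('g0.19', array([0.31, 0.1 , 0.42]))
over [0.42 0.11 0.26] [-0.44  0.53 -0.83  2.22  1.14  1.75 -1.26] hit 0.00 e 0.0001 [69, 48, 27, 6] ('g0.09', array([0.37, 0.17, 0.29]))
mid [0.42 0.11 0.14] [-0.45  0.73 -0.77  2.25  1.24  1.62 -1.44] hit 0.00 e 0.0001 [6, 6, 5, 5] ('g0.09', array([0.37, 0.16, 0.18]))
```

```bash
python3 -m inch '[[0,0.004,0,0,0,1,0.05],[0,0.01,-0.002,0,0,3,0.05],[0.001,0.02,-0.004,0,0,6,0.05],[0.002,0.033,-0.007,-0.4,0,10,0.05],[0.003,0.047,-0.01,-0.6,0,14,0.05],[0.004,0.062,-0.013,-0.9,0,18,0.05],[0.005,0.078,-0.016,-1.1,0,22,0.05],[0.006,0.094,-0.02,-1.3,0,26,0.05],[0.007,0.109,-0.023,-1.6,0,30,0.05],[0.008,0.122,-0.026,-1.8,-0.2,34,0.05],[0.009,0.133,-0.028,-2,-0.3,37.5,0.05],[0.01,0.142,-0.03,-2,-0.4,40.5,0.05],[0.01,0.147,-0.03,-2.1,-0.4,42.2,0.05],[0.01,0.15,-0.03,-2.1,-0.4,42.9,0.05],[0.01,0.15,-0.03,-2.1,-0.4,42.9,0.05]]'; python3 log.py
python3 - <<'E'
from leg import *
print(s['q'].round(2),P)
leg('over',pourP(-50,-6,.22),0);leg('mid',pourP(-50,0,.10),0)
E
```

```text
t: 13.0
ee_pos: [0.4267, -0.0051, 0.3493]
orientation: [0.5, 0.353, 0.755, -0.233]
ft_force: [1.0, -0.4, -2.2]
finger_gap: 0.0632
ft [ 0.9936473  -0.39413322 -2.23857425] gap 0.06316770371629848
[-0.16  0.09 -0.84  2.37  1.14  1.5  -0.91] [ 0.43 -0.01  0.35]
over [-0.01  0.11 -0.09] [-0.05  0.06 -0.03] norm 0.1
mid [-0.01  0.11 -0.21] [ 4.54  3.92 -0.03] norm 6.0
```

```bash
python3 -m inch '[[0,0.004,-0.003,0,0,0,0.05],[-0.001,0.012,-0.01,0,0,0,0.05],[-0.002,0.024,-0.02,0,0,0,0.05],[-0.003,0.037,-0.032,0,0,0,0.05],[-0.005,0.05,-0.044,0,0,0,0.05],[-0.006,0.064,-0.056,0,0,0,0.05],[-0.007,0.077,-0.068,0,0,0,0.05],[-0.008,0.088,-0.078,0,0,0,0.05],[-0.009,0.096,-0.085,0,0,0,0.05],[-0.01,0.102,-0.089,0,0,0,0.05],[-0.01,0.105,-0.09,0,0,0,0.05],[-0.01,0.105,-0.09,0,0,0,0.05]]'; python3 log.py; sed -i 's/^from p3 import \*/from p3 import *\nnp.set_printoptions(precision=4,suppress=True,linewidth=160)/' leg.py
python3 - <<'E'
from leg import *
for nm,a in(('mid',(0,.10)),('low',(12,.01)),('p20',(20,0)),('p30',(30,0)),('p38',(38,0)),('p45',(45,0))): leg(nm,pourP(-50,*a),0)
# verify beaker in hand via top view depth
w,d=viewer.grab_frame('top');c=P+O.apply(M_t);print('mouth pred',c,proj('top',c))
cv2.imwrite('pics/t6.png',cv2.resize(w[150:250,190:320],(780,600))[...,::-1])
E
```

```text
t: 14.2
ee_pos: [0.4168, 0.1002, 0.2593]
orientation: [0.5, 0.353, 0.755, -0.233]
ft_force: [0.7, 0.2, -2.0]
finger_gap: 0.0635
ft [ 0.73937981  0.1872557  -2.02626407] gap 0.06349969913437933
mid [ 0.0013  0.0078 -0.1173] [ 4.54  3.92 -0.03] norm 6.0
low [ 0.0043  0.0043 -0.1997] [13.73 11.63 -0.02] norm 18.0
p20 [ 0.0068  0.0013 -0.2052] [19.86 16.78 -0.01] norm 26.0
p30 [ 0.0105 -0.0031 -0.2004] [27.52 23.21 -0.01] norm 36.0
p38 [ 0.0137 -0.007  -0.1973] [33.65 28.35 -0.  ] norm 44.0
p45 [ 0.0168 -0.0107 -0.1953] [39.01 32.85  0.  ] norm 51.0
mouth pred [0.4411 0.0723 0.2772] (np.float64(235.2702823551731), np.float64(208.3406290508472))
```

View pics/t6.png

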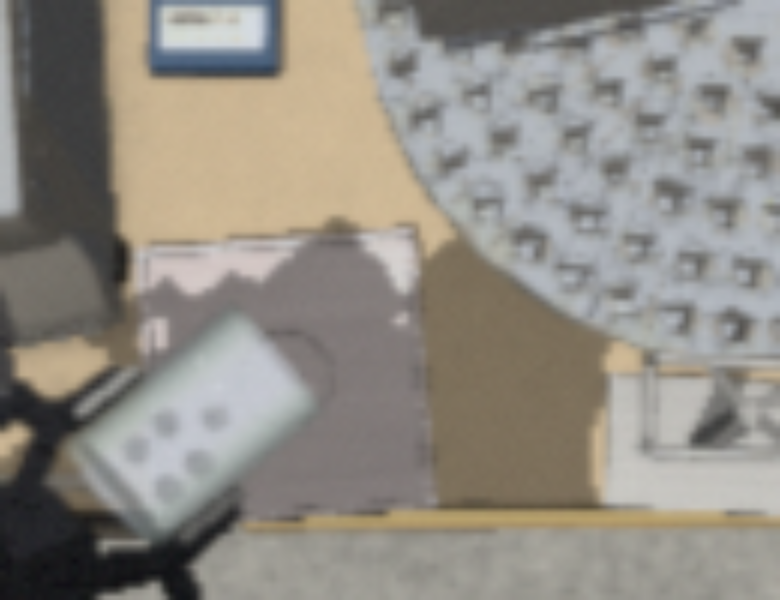

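Top view (10th): the beaker is in hand with all five nuts near its base. Its mouth edge is centred at about (278,355), against a predicted (272,350), and the well is at (290,375), partly hidden. Lowering with the mouth still near level.

```bash
python3 -m inch '[[0,0.001,-0.005,0,0,0,0.05],[0,0.002,-0.017,0,0,0,0.05],[0,0.003,-0.033,0.5,0.4,0,0.05],[0,0.004,-0.05,1,0.9,0,0.05],[0.001,0.005,-0.067,2,1.7,0,0.05],[0.001,0.006,-0.084,3,2.6,0,0.05],[0.001,0.007,-0.1,3.8,3.2,0,0.05],[0.001,0.008,-0.117,4.5,3.9,0,0.05],[0.002,0.007,-0.135,6,5.2,0,0.05],[0.002,0.006,-0.15,7.5,6.4,0,0.05],[0.003,0.006,-0.165,9,7.7,0,0.05],[0.003,0.005,-0.178,10.5,9,0,0.05],[0.004,0.005,-0.188,12,10.2,0,0.05],[0.004,0.004,-0.195,13,11,0,0.05],[0.004,0.004,-0.1997,13.7,11.6,0,0.05],[0.004,0.004,-0.1997,13.7,11.6,0,0.05]]'; python3 log.py
python3 - <<'E'
from leg import *
print(s['q'].round(2),P, 'mouth',P+O.apply(M_t),'axis',O.apply(a_t))
for nm,a in(('p20',(20,0)),('p30',(30,0)),('p38',(38,0)),('p45',(45,0))): leg(nm,pourP(-50,*a),0)
E
```

```text
t: 15.85
ee_pos: [0.4207, 0.1033, 0.0596]
orientation: [0.376, 0.386, 0.824, -0.176]
ft_force: [-0.2, 0.2, -1.4]
finger_gap: 0.063
ft [-0.17972242  0.18912783 -1.40189654] gap 0.06295802762116015
[-0.32  0.78 -0.77  2.28  1.35  1.41 -1.44] [0.4207 0.1033 0.0596] mouth [0.4474 0.0726 0.0653] axis [ 0.6282 -0.75   -0.207 ]
p20 [ 0.0028 -0.0019 -0.0054] [6.17 5.17 0.05] norm 8.1
p30 [ 0.0065 -0.0062 -0.0007] [13.84 11.59  0.05] norm 18.1
p38 [ 0.0098 -0.0102  0.0024] [19.97 16.73  0.05] norm 26.1
p45 [ 0.0128 -0.0138  0.0045] [25.33 21.23  0.04] norm 33.1
```

```bash
python3 -m inch '[[0.001,-0.001,-0.002,2,1.7,0,0.05],[0.002,-0.0015,-0.004,4,3.4,0,0.05],[0.0028,-0.0019,-0.0054,6.2,5.2,0,0.05],[0.0033,-0.0025,-0.0048,7.2,6,0,0.05],[0.0038,-0.003,-0.0042,8.2,6.8,0,0.05],[0.0043,-0.0036,-0.0036,9.2,7.6,0,0.05],[0.0048,-0.0042,-0.0030,10.2,8.5,0,0.05],[0.0053,-0.0048,-0.0022,11.2,9.4,0,0.05],[0.0058,-0.0054,-0.0016,12.3,10.3,0,0.05],[0.0065,-0.0062,-0.0007,13.8,11.6,0,0.05],[0.0070,-0.0068,-0.0002,14.8,12.4,0,0.05],[0.0075,-0.0074,0.0003,15.8,13.2,0,0.05],[0.0080,-0.008,0.0008,16.8,14,0,0.05],[0.0085,-0.0086,0.0013,17.8,14.9,0,0.05],[0.0092,-0.0094,0.002,18.9,15.8,0,0.05],[0.0098,-0.0102,0.0024,20,16.7,0,0.05],[0.0098,-0.0102,0.0024,20,16.7,0,0.05],[0.0098,-0.0102,0.0024,20,16.7,0,0.05]]'; python3 log.py
python3 - <<'E'
from leg import *
leg('p45',pourP(-50,45,0),0)
w,d=viewer.grab_frame('top')
cv2.imwrite('pics/t7.png',cv2.resize(w[175:245,195:285],(780,607))[:600,...,::-1])
E
```

```text
t: 17.65
ee_pos: [0.4306, 0.0928, 0.0621]
orientation: [0.18, 0.416, 0.887, -0.085]
ft_force: [0.1, -0.9, -0.6]
finger_gap: 0.0629
ft [ 0.09963363 -0.94534644 -0.61585222] gap 0.0629063997353798
p45 [ 0.003  -0.0033  0.0019] [5.35 4.55 0.1 ] norm 7.0
```

View pics/t7.png

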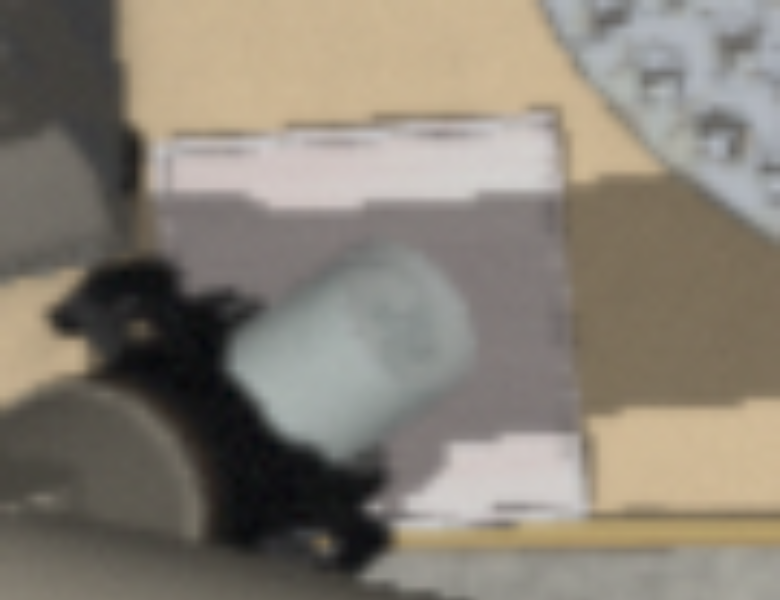

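Nuts (about (400,310)) have gone into the well beneath the glass, and the measured load dropped by about 0.6 N, roughly five nuts. Next, search for an intermediate route that keeps the joints in range all the way to the mat.

```bash
cat > s2.py <<'E'
from p3 import *
import time
rng=np.random.default_rng(3);q0=np.array(monitor.sense()['q']);MAT=np.array([.437,-.381,.005])
q1,_,_=go(q0,*pourP(-50,45,0),4);q1,h,_=go(q1,*pourP(-50,45,.12),8)
print(q1.round(2))
def cost(q,pr,n=12):
    r=pr[1];P,O=fk(q);n=max(n,int(np.degrees((r*O.inv()).magnitude())/7));q,h,e=go(q,pr[0],r,n);return q,max(0,h)+10*max(0,e-.003),min(np.min(q-LO),np.min(HI-q))
best=[];t=time.time()
while time.time()-t<240:
    cz=rng.uniform(-125,-95);mz=rng.uniform(-230,-130);W=[]
    for i in range(rng.integers(1,3)): W.append((rng.uniform(-160,-20),rng.uniform(0,110),np.array([rng.uniform(.38,.55),rng.uniform(-.3,.12),rng.uniform(.25,.5)])))
    W2=[(rng.uniform(-220,-60),rng.uniform(60,110),np.array([rng.uniform(.4,.55),rng.uniform(-.3,.1),rng.uniform(.3,.45)])) for i in range(rng.integers(1,3))]
    S=[pose(a,b,M=m) for a,b,m in W]+[pose(cz,90,M=T0+[0,0,.12]),pose(cz,90,M=T0+[0,0,.001]),pose(cz,90,M=T0+[0,0,.18])]+[pose(a,b,M=m) for a,b,m in W2]+[pose(mz,90,M=MAT+[0,0,.25]),pose(mz,90,M=MAT+[0,0,.001])]
    q=q1;c=0;mm=9
    for pr in S:
        q,k,m=cost(q,pr);c+=k;mm=min(mm,m)
        if c>.05: break
    if c<=.05: best.append((mm-c,cz,mz,W,W2,S))
best.sort(key=lambda b:-b[0]);print(len(best))
import pickle;pickle.dump(best[:15],open('b2.pkl','wb'))
for b in best[:4]: print(b[0],b[1],b[2],b[3],b[4])
names=lambda b:['w%d'%i for i in range(len(b[3]))]+['ov','cap','up']+['x%d'%i for i in range(len(b[4]))]+['ovm','mat']
for b in best[:3]: print();runch(list(zip(names(b),b[5])),q1)
E
python3 s2.py
```

```text
[ 0.66  0.32 -1.29  2.16  0.71  1.   -0.35]
244
0.22541752468481402 -96.47036439777014 -159.40709961518957 [(-84.77801389672791, 28.533866805101276, array([0.4 , 0.11, 0.32]))] [(-137.9658187753741, 72.38118703463915, array([ 0.52, -0.14,  0.4 ]))]
0.21281139690525053 -96.43907957970659 -144.95075419474446 [(-144.2915247987615, 45.51296652286029, array([0.45, 0.03, 0.25])), (-80.19382507547024, 101.54952229254476, array([0.42, 0.1 , 0.44]))] [(-117.41942731088578, 64.72054370041127, array([ 0.51, -0.04,  0.44])), (-98.36805926988335, 102.90501117103338, array([ 0.41, -0.22,  0.45]))]
0.20592111938604907 -102.04473442541702 -164.15620272947703 [(-91.8820478675566, 7.98459881965176, array([ 0.39, -0.12,  0.26])), (-114.30846681134528, 67.44096421239347, array([ 0.41, -0.29,  0.38]))] [(-84.31100932025308, 77.01925156464297, array([ 0.52, -0.01,  0.39])), (-128.0536770452103, 68.70410469112316, array([ 0.46, -0.19,  0.39]))]
0.20455069733357611 -100.43803482504532 -163.9903473704013 [(-143.53185300817893, 63.836943992721956, array([0.46, 0.04, 0.47])), (-75.38800978194367, 98.9210405366
[... 2962 characters left out ...]
up [0.46 0.09 0.23] [ 0.88  0.18 -0.8   2.1  -0.48  0.92  0.18] hit 0.00 e 0.0002 [22, 38, 60, 71] ('g0.09', array([0.45, 0.05, 0.31]))
x0 [0.52 0.02 0.42] [ 0.78  0.21 -0.79  1.55 -0.13  1.48  0.1 ] hit 0.00 e 0.0002 [54, 32, 11, -6] ('g0.09', array([ 0.52, -0.01,  0.51]))
x1 [ 0.48 -0.17  0.42] [ 0.94  0.08 -0.6   1.64 -0.08  1.4  -0.31] hit 0.00 e 0.0001 [17, 32, 55, 77] ('g0.09', array([ 0.47, -0.18,  0.5 ]))
ovm [ 0.45 -0.38  0.29] [ 1.27  0.21 -0.38  1.87 -0.49  0.94 -0.12] hit 0.00 e 0.0004 [95, 95, 95, 78] ('g0.09', array([ 0.41, -0.39,  0.37]))
mat [ 0.45 -0.38  0.04] [ 1.3   0.6  -0.43  2.04 -0.58  0.44  0.17] hit 0.00 e 0.0003 [33, 17, 8, 1] ('g0.23', array([ 0.35, -0.41,  0.24]))
```

```bash
cat > p5.py <<'E'
from p3 import *
q0=np.array(monitor.sense()['q']);MAT=np.array([.437,-.381,.005])
for w in((-114,67,np.array([.42,-.25,.40])),(-85,50,np.array([.43,-.1,.42]))):
  for cz in(-105,):
    S=[('45',pourP(-50,45,0)),('up',pourP(-50,45,.14)),('w',pose(w[0],w[1],M=w[2])),('ov',pose(cz,90,M=T0+[0,0,.12])),('cap',pose(cz,90,M=T0+[0,0,.001])),('up2',pose(cz,90,M=T0+[0,0,.2])),
    ('x',pose(-128,75,M=np.array([.46,-.19,.40]))),('ovm',pose(-172,90,M=MAT+[0,0,.28])),('mat',pose(-172,90,M=MAT+[0,0,.001]))]
    print(w);runch(S,q0)
E
python3 p5.py; python3 -c "
from leg import *
leg('45',pourP(-50,45,0),0);leg('up',pourP(-50,45,.14),0)"
```

```text
(-114, 67, array([ 0.42, -0.25,  0.4 ]))
45 [0.43 0.09 0.06] [ 0.38  0.55 -1.03  2.25  1.06  0.89 -0.7 ] hit 0.00 e 0.0000 [5, 5, 2, -1] ('f0.00', array([0.37, 0.17, 0.42]))
up [0.43 0.09 0.2 ] [ 0.72  0.28 -1.35  2.14  0.66  1.02 -0.3 ] hit 0.00 e 0.0002 [1, 6, 6, 6] ('g0.26', array([0.39, 0.14, 0.45]))
w [ 0.43 -0.22  0.43] [ 1.5   0.13 -1.09  1.61  0.01  1.47 -0.  ] hit 0.18 e 0.0010 [67, 95, 95, 95] ('f0.24', array([ 0.2 , -0.17,  0.82]))
ov [0.46 0.09 0.17] [ 1.14  0.42 -1.16  2.17 -0.18  0.69 -0.1 ] hit 0.00 e 0.0011 [95, 80, 40, 52] ('g0.09', array([0.45, 0.05, 0.25]))
cap [0.46 0.09 0.06] [ 0.91  0.64 -0.92  2.23 -0.02  0.41 -0.12] hit 0.00 e 0.0001 [39, 28, 20, 10] ('g0.26', array([ 0.43, -0.03,  0.28]))
up2 [0.46 0.09 0.26] [ 1.33  0.27 -1.32  2.09 -0.3   0.89 -0.05] hit 0.00 e 0.0004 [25, 42, 71, 71] ('g0.09', array([0.45, 0.05, 0.33]))
x [ 0.47 -0.17  0.43] [ 1.57  0.13 -1.2   1.63 -0.11  1.39 -0.27] hit 0.00 e 0.0003 [68, 74, 80, 90] ('g0.09', array([ 0.46, -0.19,  0.52]))
ovm [ 0.45 -0.38  0.32] [ 1.79  0.23 -0.99  1.86 -0.3   0.88 -0.43] hit 0.00 e 0.0003 [95, 95, 95, 
[... 879 characters left out ...]
ay([ 0.43, -0.03,  0.28]))
up2 [0.46 0.09 0.26] [ 1.36  0.3  -1.37  2.09 -0.25  0.88 -0.1 ] hit 0.00 e 0.0004 [25, 42, 71, 71] ('g0.09', array([0.45, 0.05, 0.33]))
x [ 0.47 -0.17  0.43] [ 1.63  0.16 -1.28  1.63 -0.09  1.39 -0.3 ] hit 0.00 e 0.0003 [68, 74, 80, 90] ('g0.09', array([ 0.46, -0.19,  0.52]))
ovm [ 0.45 -0.38  0.32] [ 1.85  0.25 -1.07  1.86 -0.26  0.88 -0.46] hit 0.00 e 0.0003 [95, 95, 95, 95] ('f0.06', array([ 0.23, -0.37,  0.67]))
mat [ 0.45 -0.38  0.04] [ 1.54  0.68 -0.77  2.08  0.01  0.29 -0.48] hit 0.00 e 0.0004 [50, 23, 18, 14] ('g0.23', array([ 0.34, -0.39,  0.24]))
45 [ 0.0031 -0.0036  0.002 ] [5.35 4.53 0.06] norm 7.0
up [ 0.0031 -0.0036  0.142 ] [5.35 4.53 0.06] norm 7.0
```

```bash
python3 -m inch '[[0.001,-0.001,0.001,1.8,1.5,0,0.05],[0.002,-0.002,0.0015,3.6,3,0,0.05],[0.003,-0.0036,0.002,5.3,4.5,0,0.05],[0.003,-0.0036,0.002,5.3,4.5,0,0.05],[0.003,-0.0036,0.002,5.3,4.5,0,0.05],[0.003,-0.0036,0.01,5.3,4.5,0,0.05],[0.003,-0.0036,0.025,5.3,4.5,0,0.05],[0.003,-0.0036,0.045,5.3,4.5,0,0.05],[0.003,-0.0036,0.065,5.3,4.5,0,0.05],[0.003,-0.0036,0.085,5.3,4.5,0,0.05],[0.003,-0.0036,0.105,5.3,4.5,0,0.05],[0.003,-0.0036,0.125,5.3,4.5,0,0.05],[0.003,-0.0036,0.14,5.3,4.5,0,0.05],[0.003,-0.0036,0.142,5.3,4.5,0,0.05]]'; python3 log.py
python3 - <<'E'
from leg import *
print(s['q'].round(2))
leg('w',pose(-114,67,M=np.array([.42,-.25,.40])),0)
E
```

```text
t: 19.1
ee_pos: [0.434, 0.0905, 0.2057]
orientation: [0.128, 0.419, 0.897, -0.06]
ft_force: [0.1, 0.2, -1.0]
finger_gap: 0.0629
ft [ 0.08084841  0.24267215 -0.96236049] gap 0.06294111227270764
[ 0.72  0.27 -1.34  2.14  0.66  1.02 -0.29]
w [-0.0032 -0.3147  0.2244] [ 23.17   3.36 -63.18] norm 67.4
```

```bash
python3 -m inch '[[0,-0.015,0.025,2.3,0.3,-6.3,0.05],[0,-0.04,0.06,4.6,0.7,-12.6,0.05],[-0.001,-0.07,0.095,6.9,1,-18.9,0.05],[-0.001,-0.105,0.125,9.2,1.3,-25.2,0.05],[-0.001,-0.14,0.15,11.5,1.7,-31.5,0.05],[-0.002,-0.175,0.17,13.8,2,-37.8,0.05],[-0.002,-0.21,0.185,16.1,2.3,-44.1,0.05],[-0.002,-0.245,0.2,18.4,2.7,-50.4,0.05],[-0.003,-0.28,0.215,20.7,3,-56.8,0.05],[-0.003,-0.31,0.224,23.2,3.4,-63.2,0.05],[-0.003,-0.315,0.224,23.2,3.4,-63.2,0.05],[-0.003,-0.315,0.224,23.2,3.4,-63.2,0.05]]'; python3 log.py
python3 - <<'E'
from leg import *
print(s['q'].round(2),P)
from p5 import MAT
E
python3 - <<'E'
from leg import *
leg('ov',pose(-105,90,M=T0+[0,0,.12]),0)
q=runch([('ov',pose(-105,90,M=T0+[0,0,.12])),('cap',pose(-105,90,M=T0+[0,0,.001]))],s['q'])
# look at the well from above, measure nuts
w,d=viewer.grab_frame('top');np.savez('f_well',p=w,d=d)
c=w[180:245,200:275];cv2.imwrite('pics/t8.png',cv2.resize(c,(750,600))[:600,...,::-1])
E
```

```text
t: 20.3
ee_pos: [0.4304, -0.2253, 0.4284]
orientation: [-0.031, 0.838, 0.543, 0.044]
ft_force: [1.1, 0.2, -0.5]
finger_gap: 0.0629
ft [ 1.07636829  0.17488138 -0.54504468] gap 0.06294934525524791
[ 1.44  0.12 -1.02  1.61 -0.01  1.47  0.01] [ 0.4304 -0.2253  0.4284]
(-114, 67, array([ 0.42, -0.25,  0.4 ]))
45 [0.434 0.089 0.064] [ 0.33  0.52 -0.97  2.25  1.03  0.85 -0.68] hit 0.00 e 0.0013 [95, 32, 43, 0] ('f0.00', array([0.37, 0.17, 0.42]))
up [0.434 0.089 0.204] [ 0.66  0.23 -1.26  2.14  0.61  0.99 -0.25] hit 0.00 e 0.0002 [1, 6, 6, 6] ('g0.26', array([0.39, 0.14, 0.45]))
w [ 0.431 -0.224  0.43 ] [ 1.38  0.1  -0.94  1.62 -0.02  1.47  0.02] hit 0.00 e 0.0009 [89, 95, 95, 95] ('f0.24', array([ 0.2 , -0.16,  0.82]))
ov [0.457 0.089 0.175] [ 1.08  0.37 -1.07  2.17 -0.27  0.7  -0.01] hit 0.00 e 0.0010 [95, 80, 40, 52] ('g0.09', array([0.45, 0.05, 0.25]))
cap [0.457 0.089 0.056] [ 0.88  0.61 -0.87  2.23 -0.11  0.42 -0.03] hit 0.00 e 0.0001 [39, 28, 20, 10] ('g0.26', array([ 0.43, -0.03,  0.28]))
up2 [0.457 0.089 0.255] [ 1.24  0.21 -1.19  2.09 -0.39  0.91  0.03] hit 0.00 e 0.0004 [25, 42,
[... 1434 characters left out ...]
0 e 0.0003 [68, 74, 80, 90] ('g0.09', array([ 0.46, -0.19,  0.52]))
ovm [ 0.451 -0.378  0.324] [ 1.63  0.18 -0.78  1.87 -0.38  0.9  -0.36] hit 0.00 e 0.0003 [95, 95, 95, 95] ('f0.06', array([ 0.23, -0.37,  0.67]))
mat [ 0.451 -0.378  0.045] [ 1.47  0.64 -0.67  2.08 -0.23  0.29 -0.26] hit 0.00 e 0.0004 [50, 23, 18, 14] ('g0.23', array([ 0.34, -0.39,  0.24]))
ov [ 0.027   0.3139 -0.2538] [21.51 -7.82  8.93] norm 24.6
ov [0.457 0.089 0.175] [ 1.11  0.4  -1.12  2.17 -0.22  0.69 -0.06] hit 0.00 e 0.0010 [95, 79, 40, 52] ('g0.09', array([0.45, 0.05, 0.25]))
cap [0.457 0.089 0.056] [ 0.9   0.63 -0.9   2.23 -0.06  0.41 -0.08] hit 0.00 e 0.0001 [39, 28, 20, 10] ('g0.26', array([ 0.43, -0.03,  0.28]))
```

View pics/t8.png

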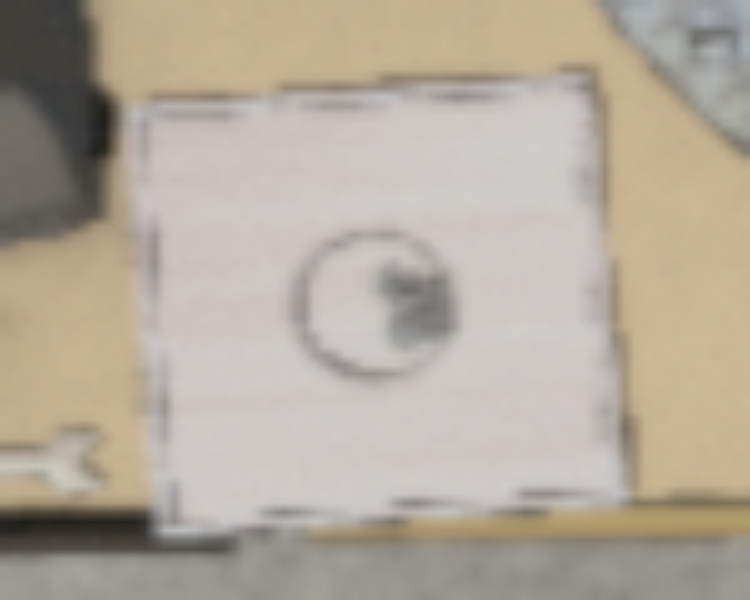

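Last view but one: all five nuts lie in the well (cluster at (418,305), well centre (372,305), radius about 78 px). Turning the beaker fully over and bringing it above the well.

```bash
python3 -m inch '[[0.002,0.015,0,2.2,-0.8,0.9,0.05],[0.004,0.045,0,4.3,-1.6,1.8,0.05],[0.007,0.08,0,6.5,-2.3,2.7,0.05],[0.01,0.12,0,8.6,-3.1,3.6,0.05],[0.014,0.16,0,10.8,-3.9,4.5,0.05],[0.018,0.2,-0.01,12.9,-4.7,5.4,0.05],[0.022,0.24,-0.03,15,-5.5,6.3,0.05],[0.025,0.275,-0.06,17.2,-6.3,7.1,0.05],[0.027,0.3,-0.1,19.4,-7,8,0.05],[0.027,0.314,-0.14,21.5,-7.8,8.9,0.05],[0.027,0.314,-0.18,21.5,-7.8,8.9,0.05],[0.027,0.314,-0.215,21.5,-7.8,8.9,0.05],[0.027,0.314,-0.24,21.5,-7.8,8.9,0.05],[0.027,0.314,-0.254,21.5,-7.8,8.9,0.05],[0.027,0.314,-0.254,21.5,-7.8,8.9,0.05]]'; python3 log.py
cat > chk.py <<'E'
from leg import *
print(s['q'].round(2),'mouth',P+O.apply(M_t),'axis',O.apply(a_t))
# cylinder fit of the upright beaker from depth (points away from the gripper)
c0=P+O.apply(M_t-.0475*a_t);X=[]
for n in('top','side'):
    w,d=viewer.grab_frame(n);m,f=cam(n);T=np.array(m['T'])
    v,u=np.mgrid[:384,:512];x=(np.stack([(u-m['cx'])/f*d,(v-m['cy'])/f*d,d],-1)@T[:3,:3].T+T[:3,3])[d>0]
    r=np.hypot(x[:,0]-c0[0],x[:,1]-c0[1]);z=x[:,2]-c0[2]
    k=(r<.045)&(abs(z)<.06);y=x[k];print(n,len(y),'z range',np.percentile(y[:,2],[1,99]));X.append(y)
S=X[1];S=S[(S[:,2]<c0[2]+.0)&(S[:,2]>c0[2]-.044)]
g=least_squares(lambda p:np.hypot(S[:,0]-p[0]-p[2]*(S[:,2]-c0[2]),S[:,1]-p[1]-p[3]*(S[:,2]-c0[2]))-.032,[*c0[:2],0,0],loss='soft_l1',f_scale=.003)
print('lower-half fit',len(S),g.x,'pred',c0, 'rms',np.sqrt(np.mean(g.fun**2)))
Tp=X[0][X[0][:,2]>c0[2]+.035]; print('base disc from top',len(Tp),np.median(Tp,0),Tp.min(0),Tp.max(0))
E
python3 chk.py; python3 -c "
from leg import *
leg('cap+5',pose(-105,90,M=T0+[0,0.0005,.005]),0)"
```

```text
t: 21.85
ee_pos: [0.4548, 0.0931, 0.1732]
orientation: [-0.155, 0.766, 0.592, 0.196]
ft_force: [-0.4, -0.5, 0.5]
finger_gap: 0.0631
ft [-0.39354404 -0.54991098  0.45354459] gap 0.0631328834406761
[ 1.08  0.38 -1.1   2.17 -0.24  0.69 -0.04] mouth [0.4519 0.0794 0.1346] axis [-0.0029 -0.0004 -1.    ]
top 397 z range [0.2021 0.2399]
side 554 z range [0.1396 0.2386]
lower-half fit 214 [0.4503 0.0808 0.016  0.0179] pred [0.452  0.0794 0.1821] rms 0.002177766698583429
base disc from top 368 [0.4543 0.0829 0.2314] [0.4076 0.055  0.2179] [0.4926 0.1079 0.2419]
cap+5 [ 0.0003 -0.0031 -0.1155] [ 0.09  0.05 -0.32] norm 0.3
```

```bash
python3 -m inch '[[0,-0.003,-0.01,0,0,0,0.05],[0,-0.003,-0.03,0,0,0,0.05],[0,-0.003,-0.05,0,0,0,0.05],[0,-0.003,-0.068,0,0,0,0.05],[0,-0.003,-0.083,0,0,0,0.05],[0,-0.003,-0.095,0,0,0,0.05],[0,-0.003,-0.103,0,0,0,0.05],[0,-0.003,-0.106,0,0,0,0.05],[0,-0.003,-0.106,0,0,0,0.05],[0,-0.003,-0.106,0,0,0,0.05],[0,-0.003,-0.106,0,0,0,0.05]]'; python3 log.py; python3 chk.py;  python3 -c "
from leg import *
leg('cap+2',pose(-105,90,M=T0+[0,0.0005,.002]),0)"
```

```text
t: 23.05
ee_pos: [0.4575, 0.0891, 0.0696]
orientation: [-0.153, 0.767, 0.592, 0.198]
ft_force: [-0.6, -0.2, 0.2]
finger_gap: 0.0632
ft [-0.56400809 -0.23139575  0.2127983 ] gap 0.06316267537602217
[ 0.91  0.59 -0.91  2.23 -0.1   0.45 -0.06] mouth [0.4548 0.0754 0.031 ] axis [ 0.0018 -0.0019 -1.    ]
top 354 z range [0.0191 0.1361]
side 760 z range [0.0189 0.1345]
lower-half fit 213 [0.4514 0.0767 0.0041 0.0012] pred [0.4547 0.0755 0.0785] rms 0.002176158545941377
base disc from top 310 [0.4566 0.0785 0.1275] [0.4104 0.0545 0.1148] [0.4951 0.1026 0.1384]
cap+2 [ 0.      0.0001 -0.0129] [ 0.11  0.09 -0.31] norm 0.3
```

```bash
python3 -m inch '[[0,0,-0.003,0,0,0,0.05],[0,0,-0.006,0,0,0,0.05],[0,0,-0.009,0,0,0,0.05],[0,0,-0.011,0,0,0,0.05],[0,0,-0.012,0,0,0,0.05],[0,0,-0.013,0,0,0,0.05],[0,0,-0.013,0,0,0,0.05],[0,0,-0.013,0,0,0,0.05]]'; python3 log.py;python3 -m inch '[[0,0,-0.0005,0,0,0,0.05],[0,0,-0.001,0,0,0,0.05],[0,0,-0.0015,0,0,0,0.05],[0,0,-0.0015,0,0,0,0.05]]'
```

```text
t: 23.95
ee_pos: [0.4574, 0.0891, 0.0565]
orientation: [-0.153, 0.767, 0.592, 0.198]
ft_force: [0.2, 0.0, -1.0]
finger_gap: 0.0633
ft [ 0.22634254  0.01842817 -1.04963952] gap 0.06331383637879705
t: 24.35
ee_pos: [0.4574, 0.0891, 0.0549]
orientation: [-0.153, 0.767, 0.592, 0.198]
ft_force: [-0.2, -0.2, -1.6]
finger_gap: 0.0627
```

```bash
for i in 1 2; do python3 -m inch '[[0,0,-0.0005,0,0,0,0.05],[0,0,-0.001,0,0,0,0.05],[0,0,-0.001,0,0,0,0.05]]' | grep -E 'ee_pos|force'; done
```

```text
ee_pos: [0.4573, 0.0891, 0.0539]
ft_force: [1.1, 0.3, -0.4]
ee_pos: [0.4574, 0.0891, 0.0532]
ft_force: [-2.4, -2.0, 6.6]
```

Contact (about 7 N). Release.

```bash
python3 -m inch '[[0,0,0.0003,0,0,0,0.064],[0,0,0.0003,0,0,0,0.066],[0,0,0.0003,0,0,0,0.07],[0,0,0.0003,0,0,0,0.076],[0,0,0.0003,0,0,0,0.08],[0,0,0.0003,0,0,0,0.08],[0,0,0.0003,0,0,0,0.08],[0,0,0.0003,0,0,0,0.08],[0,0,0.0003,0,0,0,0.08],[0,0,0.0003,0,0,0,0.08],[0,0,0.0003,0,0,0,0.08]]'; python3 chk.py
```

```text
t: 26.05
ee_pos: [0.4574, 0.0891, 0.0535]
orientation: [-0.153, 0.767, 0.592, 0.198]
ft_force: [-0.2, -0.4, 0.7]
finger_gap: 0.0802
[ 0.88  0.62 -0.88  2.23 -0.09  0.41 -0.06] mouth [0.4546 0.0754 0.0149] axis [ 0.0014 -0.0019 -1.    ]
top 421 z range [0.0112 0.118 ]
side 811 z range [0.0133 0.1154]
lower-half fit 236 [ 0.4502  0.0766 -0.0431 -0.0129] pred [0.4545 0.0755 0.0624] rms 0.003582462205537849
base disc from top 299 [0.4557 0.0765 0.1106] [0.4101 0.0521 0.0978] [0.4965 0.1033 0.1216]
```

```bash
python3 -m inch '[[0,0,0,0,0,0,0.08],[0,0,0,0,0,0,0.08],[0,0,0,0,0,0,0.075],[0,0,0,0,0,0,0.07],[0,0,0,0,0,0,0.067],[0,0,0,0,0,0,0.05],[0,0,0,0,0,0,0.05],[0,0,0,0,0,0,0.05],[0,0,0,0,0,0,0.05],[0,0,0,0,0,0,0.05]]' 40; python3 -m inch '[[0,0,0.003,0,0,0,0.05],[0,0,0.008,0,0,0,0.05],[0,0,0.016,0,0,0,0.05],[0,0,0.026,0,0,0,0.05],[0,0,0.038,0,0,0,0.05],[0,0,0.052,0,0,0,0.05],[0,0,0.068,0,0,0,0.05],[0,0,0.084,0,0,0,0.05],[0,0,0.1,0,0,0,0.05],[0,0,0.12,0,0,0,0.05],[0,0,0.14,0,0,0,0.05],[0,0,0.16,0,0,0,0.05],[0,0,0.18,0,0,0,0.05],[0,0,0.195,0,0,0,0.05],[0,0,0.2,0,0,0,0.05],[0,0,0.2,0,0,0,0.05]]'; python3 chk.py
python3 - <<'E'
from leg import *
MAT=np.array([.437,-.381,.005])
S=[('x',pose(-128,75,M=np.array([.46,-.19,.40]))),('ovm',pose(-172,90,M=MAT+[0,0,.28])),('mat',pose(-172,90,M=MAT+[0,0,.001]))]
runch(S,s['q'])
for a in S: leg(*a,0)
E
```

```text
t: 27.15
ee_pos: [0.4574, 0.0891, 0.0536]
orientation: [-0.153, 0.767, 0.592, 0.198]
ft_force: [-1.8, -1.9, 6.0]
finger_gap: 0.0634
t: 28.75
ee_pos: [0.4576, 0.0888, 0.254]
orientation: [-0.152, 0.767, 0.592, 0.197]
ft_force: [-0.6, -0.4, -1.3]
finger_gap: 0.063
[ 1.26  0.22 -1.22  2.09 -0.36  0.9   0.01] mouth [0.4549 0.0749 0.2155] axis [ 0.0024 -0.0041 -1.    ]
top 440 z range [0.2818 0.3205]
side 456 z range [0.2186 0.3202]
lower-half fit 144 [0.4523 0.0772 0.0287 0.0416] pred [0.4547 0.0751 0.263 ] rms 0.002163075918459005
base disc from top 408 [0.4564 0.0769 0.3114] [0.4098 0.0507 0.2981] [0.495  0.103  0.3216]
x [ 0.474 -0.171  0.434] [ 1.47  0.1  -1.07  1.64 -0.15  1.4  -0.24] hit 0.00 e 0.0003 [68, 74, 80, 90] ('g0.09', array([ 0.46, -0.19,  0.52]))
ovm [ 0.451 -0.378  0.324] [ 1.69  0.2  -0.86  1.87 -0.35  0.89 -0.38] hit 0.00 e 0.0003 [95, 95, 95, 95] ('f0.06', array([ 0.23, -0.37,  0.67]))
mat [ 0.451 -0.378  0.045] [ 1.49  0.65 -0.7   2.08 -0.16  0.29 -0.32] hit 0.00 e 0.0004 [50, 23, 18, 14] ('g0.23', array([ 0.34, -0.39,  0.24]))
x [ 0.017  -0.26    0.1806] [-13.38   6.71 -23.19] norm 27.6
ovm [-0.0062 -0.4672  0.0705] [  0.15  -0.06 -67.31] norm 67.3
mat [-0.0062 -0.4672 -0.2085] [  0.15  -0.06 -67.31] norm 67.3
```

```bash
python3 -m inch '[[0.001,-0.01,0.02,-1.3,0.7,-2.3,0.05],[0.003,-0.03,0.05,-2.7,1.3,-4.6,0.05],[0.005,-0.055,0.085,-4,2,-7,0.05],[0.007,-0.085,0.115,-5.4,2.7,-9.3,0.05],[0.009,-0.12,0.14,-6.7,3.4,-11.6,0.05],[0.011,-0.155,0.16,-8,4,-13.9,0.05],[0.013,-0.19,0.172,-9.4,4.7,-16.2,0.05],[0.015,-0.22,0.18,-10.7,5.4,-18.6,0.05],[0.017,-0.245,0.18,-12,6,-20.9,0.05],[0.017,-0.26,0.18,-13.4,6.7,-23.2,0.05],[0.017,-0.26,0.18,-13.4,6.7,-23.2,0.05]]'
python3 - <<'E'
from leg import *
MAT=np.array([.437,-.381,.005]);print(s['q'].round(2))
S=[('ovm',pose(-172,90,M=MAT+[0,0,.28])),('mat',pose(-172,90,M=MAT+[0,0,.001]))]
runch(S,s['q']);leg(*S[0],0)
E
```

```text
t: 29.95
ee_pos: [0.4736, -0.1725, 0.4321]
orientation: [-0.055, 0.893, 0.434, 0.109]
ft_force: [0.2, 0.4, -1.6]
finger_gap: 0.0628
[ 1.5   0.12 -1.11  1.64 -0.14  1.39 -0.25]
ovm [ 0.451 -0.378  0.324] [ 1.72  0.2  -0.9   1.87 -0.34  0.89 -0.4 ] hit 0.00 e 0.0003 [95, 95, 95, 95] ('f0.06', array([ 0.23, -0.37,  0.67]))
mat [ 0.451 -0.378  0.045] [ 1.5   0.66 -0.71  2.08 -0.13  0.29 -0.36] hit 0.00 e 0.0004 [50, 23, 18, 14] ('g0.23', array([ 0.34, -0.39,  0.24]))
ovm [-0.0229 -0.2059 -0.1085] [  7.56 -13.32 -43.65] norm 46.3
```

```bash
python3 -m inch '[[-0.001,-0.015,0,0.8,-1.3,-4.4,0.05],[-0.003,-0.035,0,1.5,-2.7,-8.7,0.05],[-0.006,-0.06,-0.005,2.3,-4,-13.1,0.05],[-0.009,-0.085,-0.015,3,-5.3,-17.5,0.05],[-0.012,-0.11,-0.03,3.8,-6.7,-21.8,0.05],[-0.015,-0.135,-0.045,4.5,-8,-26.2,0.05],[-0.018,-0.16,-0.065,5.3,-9.3,-30.6,0.05],[-0.02,-0.18,-0.085,6,-10.7,-34.9,0.05],[-0.022,-0.195,-0.1,6.8,-12,-39.3,0.05],[-0.023,-0.206,-0.108,7.6,-13.3,-43.7,0.05],[-0.023,-0.206,-0.108,7.6,-13.3,-43.7,0.05],[-0.023,-0.206,-0.108,7.6,-13.3,-43.7,0.05]]'
cat > m.py <<'E'
from leg import *
MAT=np.array([.437,-.381,.005]);print(s['q'].round(2),'mouth',P+O.apply(M_t),'axis',O.apply(a_t))
leg('mat+10',pose(-172,90,M=MAT+[0,0,.010]),0)
E
python3 m.py
```

```text
t: 31.15
ee_pos: [0.4508, -0.3771, 0.3239]
orientation: [-0.02, 0.966, 0.068, 0.25]
ft_force: [0.2, -0.7, -1.0]
finger_gap: 0.0627
[ 1.72  0.2  -0.9   1.87 -0.34  0.89 -0.4 ] mouth [ 0.4371 -0.3797  0.2853] axis [-0.0006  0.0018 -1.    ]
mat+10 [-0.0001 -0.0012 -0.2703] [-0.1  -0.04 -0.14] norm 0.2
```

```bash
python3 -m inch '[[0,-0.001,-0.01,0,0,0,0.05],[0,-0.001,-0.03,0,0,0,0.05],[0,-0.001,-0.055,0,0,0,0.05],[0,-0.001,-0.08,0,0,0,0.05],[0,-0.001,-0.105,0,0,0,0.05],[0,-0.001,-0.13,0,0,0,0.05],[0,-0.001,-0.155,0,0,0,0.05],[0,-0.001,-0.18,0,0,0,0.05],[0,-0.001,-0.205,0,0,0,0.05],[0,-0.001,-0.225,0,0,0,0.05],[0,-0.001,-0.24,0,0,0,0.05],[0,-0.001,-0.252,0,0,0,0.05],[0,-0.001,-0.261,0,0,0,0.05],[0,-0.001,-0.267,0,0,0,0.05],[0,-0.001,-0.27,0,0,0,0.05],[0,-0.001,-0.27,0,0,0,0.05],[0,-0.001,-0.27,0,0,0,0.05]]'; python3 m.py; python3 chk.py
```

```text
t: 32.85
ee_pos: [0.4511, -0.3784, 0.0544]
orientation: [-0.019, 0.966, 0.068, 0.25]
ft_force: [-0.5, -0.8, -1.5]
finger_gap: 0.0632
[ 1.51  0.64 -0.72  2.08 -0.13  0.31 -0.36] mouth [ 0.4373 -0.3811  0.0158] axis [-0.0002  0.0011 -1.    ]
mat+10 [-0.0003  0.0001 -0.0008] [-0.06 -0.01 -0.14] norm 0.2
[ 1.51  0.64 -0.72  2.08 -0.13  0.31 -0.36] mouth [ 0.4373 -0.3811  0.0158] axis [-0.0002  0.0011 -1.    ]
top 488 z range [0.0037 0.122 ]
side 373 z range [0.004  0.1173]
lower-half fit 143 [ 0.4347 -0.3785  0.0268  0.0244] pred [ 0.4374 -0.3811  0.0633] rms 0.003581933277309114
base disc from top 330 [ 0.44   -0.3806  0.1118] [ 0.4073 -0.4252  0.0991] [ 0.4674 -0.3389  0.1232]
```

```bash
python3 -m inch '[[0,0,-0.003,0,0,0,0.05],[0,0,-0.006,0,0,0,0.05],[0,0,-0.008,0,0,0,0.05],[0,0,-0.009,0,0,0,0.05],[0,0,-0.0095,0,0,0,0.05],[0,0,-0.01,0,0,0,0.05],[0,0,-0.01,0,0,0,0.05]]'|grep -E 'ee_pos|force'; python3 -m inch '[[0,0,-0.0005,0,0,0,0.05],[0,0,-0.001,0,0,0,0.05],[0,0,-0.001,0,0,0,0.05]]' | grep -E 'ee_pos|force'; python3 -m inch '[[0,0,-0.0004,0,0,0,0.05],[0,0,-0.0008,0,0,0,0.05],[0,0,-0.0008,0,0,0,0.05]]' | grep -E 'ee_pos|force'
```

```text
ee_pos: [0.4511, -0.3785, 0.0444]
ft_force: [-0.6, -0.0, -0.3]
ee_pos: [0.451, -0.3785, 0.0434]
ft_force: [0.2, -1.0, -0.6]
ee_pos: [0.4511, -0.3785, 0.0428]
ft_force: [-0.6, 0.2, 1.9]
```

```bash
python3 -m inch '[[0,0,-0.0003,0,0,0,0.05],[0,0,-0.0003,0,0,0,0.064],[0,0,-0.0003,0,0,0,0.066],[0,0,-0.0003,0,0,0,0.07],[0,0,-0.0003,0,0,0,0.076],[0,0,-0.0003,0,0,0,0.083],[0,0,-0.0003,0,0,0,0.083],[0,0,-0.0003,0,0,0,0.083],[0,0,-0.0003,0,0,0,0.083],[0,0,-0.0003,0,0,0,0.083]]'; python3 -c "
from leg import *
print('toolz',O.apply([0,0,1]))"
```

```text
t: 35.25
ee_pos: [0.4511, -0.3785, 0.0425]
orientation: [-0.019, 0.966, 0.068, 0.25]
ft_force: [0.3, 0.4, 0.5]
finger_gap: 0.083
toolz [ 0.4797  0.0713 -0.8745]
```

```bash
python3 -m inch '[[-0.005,-0.0007,0.009,0,0,0,0.083],[-0.012,-0.0018,0.022,0,0,0,0.083],[-0.022,-0.003,0.04,0,0,0,0.083],[-0.034,-0.005,0.062,0,0,0,0.083],[-0.048,-0.007,0.087,0,0,0,0.083],[-0.058,-0.009,0.106,0,0,0,0.083],[-0.058,-0.009,0.13,0,0,0,0.083],[-0.058,-0.009,0.16,0,0,0,0.083],[-0.058,-0.009,0.19,0,0,0,0.083],[-0.058,-0.009,0.22,0,0,0,0.083],[-0.058,-0.009,0.25,0,0,0,0.083],[-0.058,-0.009,0.25,0,0,0,0.083]]'
python3 - <<'E'
from leg import *
w,d=viewer.grab_frame('top');g,_=viewer.grab_frame('side')
a=cv2.resize(w[180:245,195:405],(800,248));b=cv2.resize(g[125:295,230:340],(226,350))
im=np.zeros((600,800,3),np.uint8);im[:248]=a;im[250:,:226]=b
c=cv2.resize(w[195:230,360:405],(450,350));im[250:,240:690]=c
cv2.imwrite('pics/fin.png',im[...,::-1])
m,f=cam('top');T=np.array(m['T']);v,u=np.mgrid[:384,:512];X=np.stack([(u-m['cx'])/f*d,(v-m['cy'])/f*d,d],-1)@T[:3,:3].T+T[:3,3]
k=(d>0)&(abs(X[...,0]-.437)<.06)&(abs(X[...,1]+.381)<.06)&(X[...,2]>.09)&(X[...,2]<.13);q=X[k];print('base disc',len(q),q.mean(0),q.min(0),q.max(0))
A=np.c_[q[:,:2],np.ones(len(q))];print('tilt',np.degrees(np.linalg.lstsq(A,q[:,2],rcond=None)[0][:2]))
E
```

```text
t: 36.45
ee_pos: [0.3945, -0.3893, 0.2967]
orientation: [-0.016, 0.966, 0.069, 0.25]
ft_force: [-0.1, 0.6, 0.1]
finger_gap: 0.083
base disc 361 [ 0.4372 -0.3812  0.0998] [ 0.4075 -0.4127  0.0906] [ 0.4684 -0.3502  0.108 ]
tilt [ 1.2044 -0.6394]
```

View pics/fin.png

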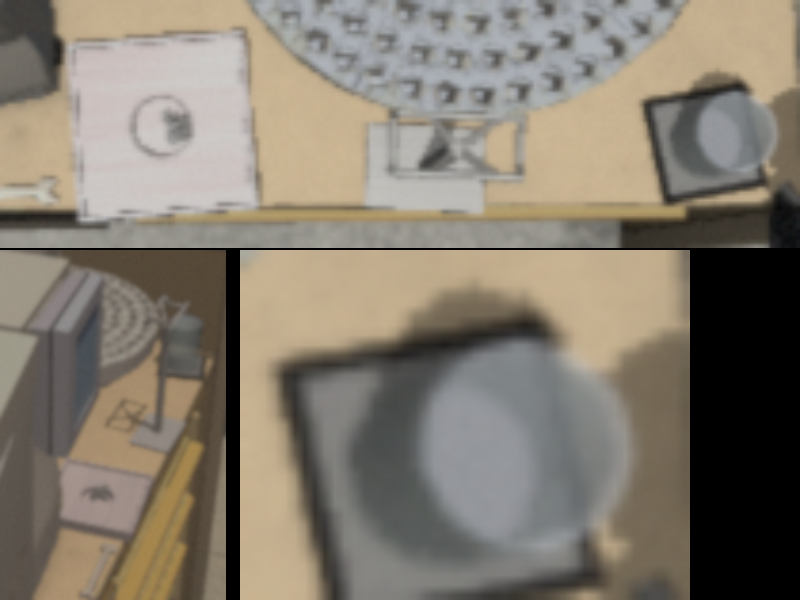

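Final view: the beaker stands upright on the mat, its base disc at (0.437, -0.381, 0.100), which is within 1 mm of the mat's measured centre and at the expected height. The nuts are in the well at about (178,127), inside the circle, and the spanner is in place. Handing in.

```bash
python3 -c "
from h import *
print(monitor.sense()['t'],arm.close_job())"
```

```text
the job is handed in; nothing more can be done
36.55 None
```

The job is handed in at 36.6 s of the 72 s allowed. The system gives no verdict, so what follows rests on my own checks.

**What I did:**
- I gripped the beaker near its base and carried it, mouth slightly up, to the tray.
- I tipped it low over the tray so the nuts slid into the well.
- I lifted the empty beaker clear, turned it mouth-down and set it over the well (about 7 N at contact).
- I let go for about a second, gripped it again and lifted it straight up 0.2 m.
- I stood it mouth-down on the mat and backed the gripper away.

**Last checks:**
- **Beaker:** it stands upright on the mat. Its base disc measures (0.437, -0.381, 0.100), against a mat centre of (0.437, -0.381). The fitted tilt is about 1.4°, and the tool force was near zero after release.
- **Nuts:** they lie as one cluster in the right half of the well, inside its circle. They were not counted one by one. The weight in hand fell by about 0.6 N at the pour, which is roughly five nuts.
- **Bystanders:** in the last picture the spanner is where it was. The timer and carton were not re-measured at the end, but no contact force showed on any move near them.

**Disagreements:**
- **Fingertip position:** the cameras put the fingertips about 36 mm farther back along the tool than the description says. I followed the cameras, and the grip held.
- **Depth fits:** cylinder fits to the depth images were up to about 4 mm off the predicted beaker position. Their tilt estimates were too noisy to use.
- **Clearance map:** my height map had the forearm overlapping the left instrument by about 50 mm at the grasp. No contact force showed there.

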